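# Chock the turntable and clip the travel guard on the kajar

## Task

The kajar on the turntable is tuned and must get its travel guard: first chock the turntable by tapping the hardwood wedge in under it with the mallet until it stops advancing and sits tight, keeping your own fingers off the wedge and the mallet off the bronze. Then lift the guard, set it over the gong with its three clip arms in the gaps between the cradle blocks, and press it straight down, never dropping it, until all three arms have snapped under the gong's rim. Leave the mallet lying flat on the table, the guard let go, and the punch, the brass weight and the stone where they are.

Things in the scene. Friction and masses are not known exactly. Their poses are not given: they have to be found in the camera images.
- stand: Fixed dark-wood stand; origin on the table under the turntable's axis, z up. Base board 12 mm thick, 200 mm across, with a tongue 72 mm wide along the stand's -y axis, ending 163 mm from the axis. On it two cleats (20 mm above table, 107 to 152 mm from the axis, 39 mm apart) guide the wedge, which is driven along the stand's +y axis, towards the turntable's axis.
- turntable: Round wooden top, 210 mm across, 20 mm thick, turns with slight friction. Origin on its axis at its underside, 28 mm above the table; the wedge goes into the 16 mm gap between it and the base board. On it stand three light cradle blocks (20 x 78 mm, centred 81 mm from the axis at 60, 180, 300 degrees from its +x axis, tops 90 mm above the table); the gaps are at 0, 120, 240 degrees.
- kajar: The bronze gong, fixed in the cradle at the turntable's centre and turning with it; origin at its foot on the axis, 48 mm above the table. Its rim, the widest part, is 150 mm across and lies 94 to 102 mm above the table; below it the side narrows to 134 mm.
- kajar_face (a point): Point on the gong's axis, level with its flat face, 108 mm above the table; x and y axes are those of the turntable. The boss, 44 mm across, rises 14 mm above it.
- wedge: Hardwood wedge on the tongue (underside 12 mm above table), thin end under the turntable: 115 mm long, 36 wide, 8 thick at the tip (+y), 26 at the butt (-y), 70 g. Origin: centre of underside. Slides easily until its top meets the turntable edge, when the origin is 112 mm from the axis (16 to 33 mm in from its start); then it jams: taps of 6 to 12 N move it 1 to 3 mm more and it stays.
- wedge_butt (a point): Centre of the wedge's butt, the 36 x 26 mm upright face to be struck, 25 mm above the table and 58 mm from the wedge's origin; outward normal along the wedge's -y axis.
- mallet: Wooden mallet, about 320 g, lying flat on the table with z up, head to +x. Origin 22 mm below the grip point. It reaches from 77 mm ahead of the grip point (head) to 127 mm behind it (pommel, 44 mm across).
- mallet_grip (a point): Good place to grip the mallet, close behind the head: the handle is 24 mm wide (along y) and 28 mm tall and runs along the mallet's x axis; this point, its centre, is 22 mm above the table as it lies.
- mallet_head (a point): Centre of the mallet's dark head, 55 mm ahead of the grip point along +x: 44 mm along x, 44 mm tall, 70 mm long along y. Its striking faces are the two ends, 35 mm from this point along +y and -y.
- guard: Clip-on travel guard, about 245 g with its arms, standing on its three clip arms, z up; origin on its axis at the level of the feet. Round green plate 148 mm across with a raised cap and a wooden handle bar. Metal clip arms at 0, 120, 240 degrees from its +x axis, 16 mm wide, reaching 84 mm from the axis.
- guard_handle (a point): Centre of the guard's handle bar: 64 mm long (along the guard's x axis), 16 mm wide (y), 30 mm tall, 77 mm above the feet. The green cap's flat top (74 mm across) is 15 mm below this point.
- guard_seat (a point): Point on the guard's axis at the underside of its plate, 37 mm below the handle's centre, 40 mm above the feet; meets kajar_face when the guard is home. The arms' feet flare to guide them over the 150 mm rim; their hooks, 23 mm above the feet, close to 144 mm across. Pressing all three over the rim takes about 8 to 15 N.
- guard_clip1 (a joint): Spring clip arm at 0 degrees of the guard: outward swing in rad, 0 = closed in, about 0.13 as its hook rides over the rim.
- guard_clip2 (a joint): Clip arm at 120 degrees, likewise.
- guard_clip3 (a joint): Clip arm at 240 degrees, likewise.
- punch_mid (a point): Middle of a steel centre punch lying along its x axis, 122 mm long, 12 mm thick. Leave alone.
- weight_mid (a point): Middle of a green-streaked brass weight, 44 mm across, 57 mm tall. Leave alone.
- stone_mid (a point): Middle of a grey river stone, 68 mm across, 34 mm tall. Leave alone.
Mind the look-alikes: they are no part of the job. Of the things that look like the guard, take the one that is farthest to the robot's left at the start.

How it is judged:
By the outcome, as a careful person would: the job done as asked, in the order asked, and still so for the second after the job is handed in, with the robot touching nothing.
It also fails if it takes over 72 s, if anything falls off the work surface, if the arm or the gripper's body presses on something with over 40 N, if the wrist force passes 120 N, or if a joint passes its speed limit or range.

## Robot

A 7-joint arm with a two-finger parallel gripper is mounted at the origin on the work surface. World frame = base frame: x ahead of the robot, y to its left, z up, the work surface at z = 0. Lengths are in m, angles in rad, forces in N, time in s.
With the tool pointing down it reaches from about 0.425 to 0.925 m from the base axis. Payload 6.8 kg.
Tool frame: the origin (TCP) lies on the front face of the gripper's body, between the roots of the fingers; the fingertips stand 73 mm ahead of it and the grasp point (between the pads) lies 54 mm ahead of it; z points along the fingers, x is the direction in which the jaws open and shut, and the axes are right-handed (so a half turn about z gives the same grasp; the last joint's range is limited). The gripper opens to 85 mm and grips with 20 to 120 N. Pads are 22 mm wide; open, the fingers measure 114 mm over their backs; the gripper's body (76 mm by 85 mm) begins 54 mm behind the grasp point. The pads swing forward as they close: fully open they stand 13 mm farther back than shut.
Start: joints at [-1.399, 0.477, 0.022, 1.555, -0.011, 1.109, -0.083], TCP at [0.186, 0.649, 0.304] pointing down, gripper open.
Joint ranges: [-2.96, 2.96], [-0.34, 2.1], [-1.41, 1.46], [0.24, 2.44], [-1.37, 4.51], [0.17, 1.92], [-2.96, 2.96]. Speed limits (rad/s): [2.39, 2.39, 3.14, 3.14, 3.14, 3.14, 3.14].

## Interface

Orientations are given as a unit quaternion [w, x, y, z].
In Python, from station import get_obs, read_camera, hand_in gives the robot as it stands. The module is installed in compiled form; this text tells all that it offers.
- The arm moves only by the shell command python3 -m creep 'ROWS' [FORCE]. ROWS is JSON, a list that holds one entry, the list of rows, each a list of 7 numbers: the turn, a rotation vector about the tool's x, y, z in rad, then the shift along the tool's x, y, z in m, then the finger opening in m, from 0 to 0.0854. A call has 1 to 20 rows; each row shifts and turns the pose as measured when the row begins, along the tool's axes as they then stand; what a row does not reach is not made up. A row lasts 1/12 s, in which the tool goes at most 41.7 mm and 7.16 degrees, less where a joint would pass 70% of its speed; a pose out of reach is approached as far as the arm can. A call is refused whole if a number of a shift passes 0.0417 or a number of a turn 0.125, either way. A call with a gripper value outside its range is refused whole. The fingers move at their own pace and stop on an object; FORCE is the grip in N (left out, the last holds). Time passes only in rows, so rows that do not move let the fingers close. It gives the time, the measured TCP pose, the force and the opening at its end, in the units of the state.
- get_obs(): the state, without advancing time (a new reading comes with each control period).
- read_camera(name): name is "side" or "top" or "wrist"; returns a dict with "color" (480x640x3 uint8, red, green, blue), "range_z" (480x640 float32, m along the optical axis (not along the pixel's ray), 0 where there is no reading), "fovy" (degrees; the focal length in pixels is half the picture's height over the tangent of half this angle, whatever the lens; pixels are square), "cx", "cy" (the principal point, pixels), "rvec" (rotation vector, rad) and "tvec" (3), from world to camera coordinates, as OpenCV has them. Camera axes: x right, y down, z forward; pixel columns grow to the right and rows downward; lengths in m; the calibration is good to about 2 mm. The wrist camera is an equidistant fisheye: a pixel r from the principal point sees the ray r / f radians off the axis. A picture is of the moment at which its call begins.
- hand_in(): hands the job in, once; it reports no verdict.
The state is a dict: "t": time; "q": joint angles; "joint_vel": joint speeds; "joint_torque": joint torques, N m; "eef_pos": TCP position; "tool_rot": TCP orientation; "contact_force": force on the tool from outside, world axes, zero at the start; "torque": the same for the moment, N m; "gripper_width": opening from 0.0 (shut) to 1.0 (fully open).
Only numpy, scipy, OpenCV 4.12 (cv2) and the standard library are available. Lean on these libraries where they do the work, as an engineer would, in place of code of your own. Each camera call takes 0.05 s, during which the arm holds its last target.

## Working session

There is one attempt and no reset: what is moved stays moved. The work goes in short steps, Python scripts to look and compute and a shell command to move; the robot and the scene stay as the last step left them, time stands still between calls to the robot, and variables do not carry over. Pictures are saved under pics/ and viewed, and the job is handed in when it is done.

```bash
mkdir -p pics; ls; cat > h.py <<'E'
import numpy as np, cv2, sys
from station import get_obs, read_camera
from scipy.spatial.transform import Rotation as R
def grab(n):
    c=read_camera(n); np.savez(''+n+'.npz',**{k:np.array(v) for k,v in c.items()}); return c
def save(c,p,box=None,s=1):
    im=c['color'][:,:,::-1]
    if box: im=im[box[1]:box[3],box[0]:box[2]]
    im=cv2.resize(im,None,fx=s,fy=s,interpolation=cv2.INTER_CUBIC) if s!=1 else im
    cv2.imwrite('pics/'+p,im)
def load(n): 
    d=np.load(''+n+'.npz'); return {k:d[k] for k in d}
def foc(c): return 240/np.tan(np.radians(float(c['fovy']))/2)
def ray(c,u,v,fish=False):
    f=foc(c); x=(u-float(c['cx']))/f; y=(v-float(c['cy']))/f
    if fish:
        r=np.hypot(x,y); s=np.sin(r)/max(r,1e-9); d=np.array([x*s,y*s,np.cos(r)])
    else: d=np.array([x,y,1.])
    Rm=cv2.Rodrigues(np.asarray(c['rvec'],float).reshape(3,1))[0]
    return -Rm.T@np.asarray(c['tvec'],float).ravel(), Rm.T@d
def onz(c,u,v,z,fish=False):
    o,d=ray(c,u,v,fish); return o+d*(z-o[2])/d[2]
def cloud(c):
    f=foc(c); z=c['range_z'].astype(float); v,u=np.mgrid[0:480,0:640]
    P=np.stack([(u-float(c['cx']))/f*z,(v-float(c['cy']))/f*z,z],-1)
    Rm=cv2.Rodrigues(np.asarray(c['rvec'],float).reshape(3,1))[0]
    W=(P-np.asarray(c['tvec'],float).ravel())@Rm; W[z<=0]=np.nan
    return W
def proj(c,p):
    Rm=cv2.Rodrigues(np.asarray(c['rvec'],float).reshape(3,1))[0]
    q=Rm@np.asarray(p,float)+np.asarray(c['tvec'],float).ravel(); f=foc(c)
    return f*q[0]/q[2]+float(c['cx']), f*q[1]/q[2]+float(c['cy'])
def tri(c1,p1,c2,p2,f1=False,f2=False):
    o1,d1=ray(c1,*p1,f1);o2,d2=ray(c2,*p2,f2)
    d1/=np.linalg.norm(d1);d2/=np.linalg.norm(d2)
    s=np.linalg.lstsq(np.stack([d1,-d2],1),o2-o1,rcond=None)[0]
    a=o1+s[0]*d1;b=o2+s[1]*d2
    return (a+b)/2,np.linalg.norm(a-b)
E
python3 - <<'E'
from h import *
for n in ['side','top','wrist']:
    c=grab(n); save(c,n+'0.png'); print(n,c['fovy'],c['cx'],c['cy'],ray(c,320,240)[0],ray(c,320,240)[1])
print(get_obs())
E
```

```text
pics
side 57.8242444682183 317.7757845609389 239.92625989638387 [0.36514277 0.5652045  0.67799006] [ 0.14360139 -0.76332073 -0.62987803]
top 43.17925718766882 321.0252544839615 240.23602964041945 [ 0.22332651 -0.1524078   1.3589439 ] [ 0.21098906  0.01061579 -0.97743232]
wrist 65.70646984690485 314.70661522582026 238.67917605680483 [0.11372871 0.66963833 0.37249493] [ 0.29121103 -0.07090976 -0.95414015]
{'t': 0.15, 'q': array([-1.39911447,  0.47763325,  0.02233354,  1.55615502, -0.01151958,
        1.10933753, -0.08309313]), 'joint_vel': array([-0.00027335, -0.00276273,  0.00012568, -0.00193032,  0.00137661,
       -0.00093261, -0.00090149]), 'joint_torque': array([ 2.65008341e-03, -5.96927297e+01,  1.61021490e+00, -2.81492221e+01,
        1.26338951e-02,  6.55270080e-03,  1.24149075e-06]), 'eef_pos': array([0.18629109, 0.64843462, 0.30316258]), 'tool_rot': array([ 4.52155903e-04,  7.98786008e-01,  6.01614843e-01, -5.38078217e-04]), 'contact_force': array([-0.58059243, -1.0775837 , -1.0407074 ]), 'torque': array([-0.01459556,  0.02452236, -0.03782391]), 'gripper_width': 1.000388810164404}
```

View pics/side0.png

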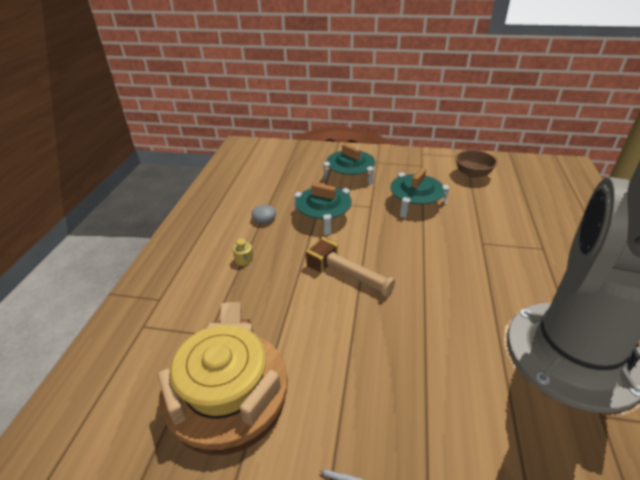

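View pics/top0.png

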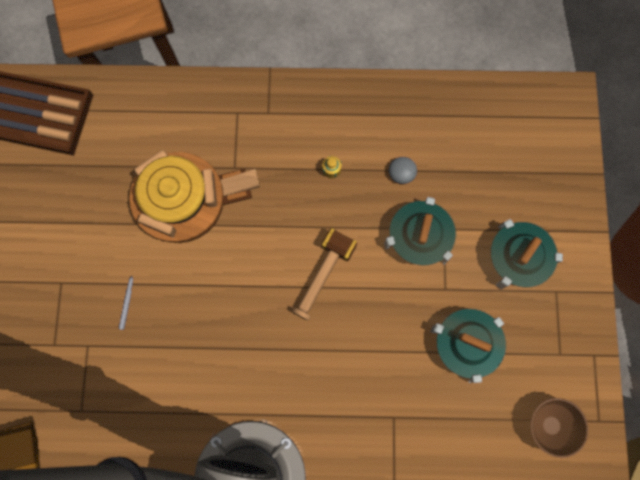

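View pics/wrist0.png

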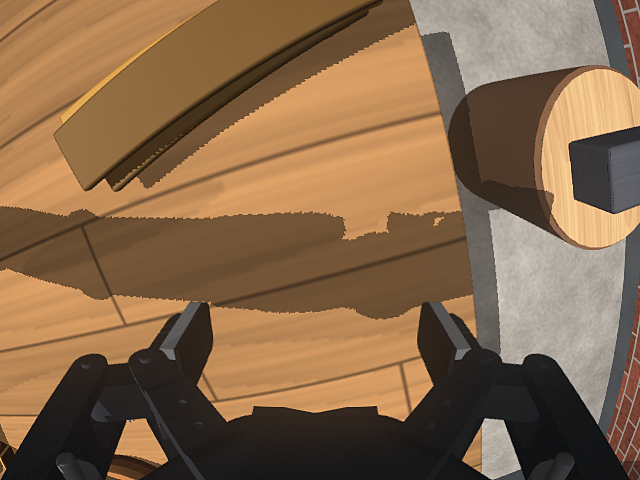

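Side and top views show the kajar at left of the top view (170,190), with the wedge butt at (255,180) pointing towards -y. The mallet head is at (340,243) with its pommel at (302,313). The three guard look-alikes are at (422,232), (525,254) and (472,343). Image left is the robot's left, so the guard to take is the one at (422,232). Next I'll measure.

```bash
python3 - <<'E'
from h import *
t=load('top'); s=load('side')
W=cloud(t); S=cloud(s)
for n,u,v in [('gong boss',170,187),('wedge',238,183),('butt',255,180),('head',340,243),('handle',320,280),('pommel',302,313),('guard handle',426,228),('g2',531,249),('g3',476,341),('turnt',190,230)]:
    print(n,W[v,u].round(4))
print('table z',np.nanmedian(W[280:300,200:280,2]),'side',np.nanmedian(S[300:320,420:460,2]))
for n,u,v in [('boss',216,355),('ghandle',323,190),('head',322,252),('g2h',350,152)]: print(n,S[v,u].round(4))
save(t,'t_a.png',(100,130,300,280),4); save(t,'t_b.png',(280,160,480,310),4)
save(s,'s_a.png',(140,290,340,440),4); save(s,'s_b.png',(220,160,420,310),4)
E
```

```text
gong boss [0.6018 0.1839 0.117 ]
wedge [0.6399 0.052  0.0319]
butt [0.6467 0.013  0.035 ]
head [ 0.501  -0.1825  0.0447]
handle [ 0.4184 -0.1397  0.0392]
pommel [ 0.3447 -0.1023  0.0473]
guard handle [ 0.5258 -0.3646  0.0971]
g2 [ 0.4843 -0.5866  0.0952]
g3 [ 0.2894 -0.4636  0.0938]
turnt [0.5241 0.1511 0.048 ]
table z 0.0006393615482101349 side -0.00011565306667273326
boss [0.604  0.1901 0.1187]
ghandle [ 0.5276 -0.3559  0.0825]
head [ 0.4981 -0.1623  0.0435]
g2h [ 0.485  -0.5781  0.0768]
```

```bash
python3 -m creep '[[[0,0,0.1,0.04,0,0,0.085]]]' 120; python3 -c "
from h import *;print(get_obs()['eef_pos'],get_obs()['tool_rot'],get_obs()['q'])"
```

```text
t: 0.23
eef_pos: [0.1963, 0.68, 0.3006]
tool_rot: [0.004, 0.828, 0.561, -0.005]
contact_force: [0.7, 2.0, -1.2]
gripper_width: 0.993
[0.19632426 0.67999941 0.30059848] [ 0.00438468  0.82795133  0.56076187 -0.00484699] [-1.40948534  0.54024432  0.04814435  1.46242087 -0.02762445  1.15264731
 -0.16600238]
```

View crops.

View pics/t_a.png

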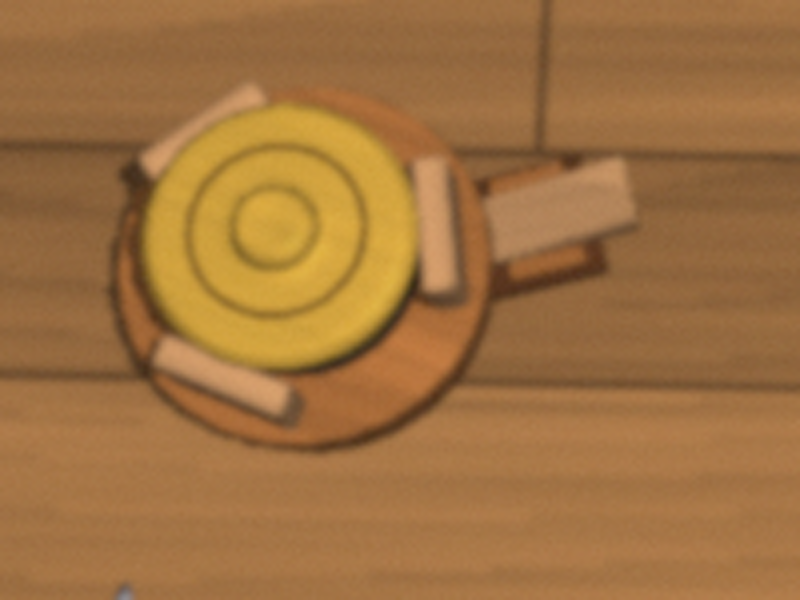

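View pics/t_b.png

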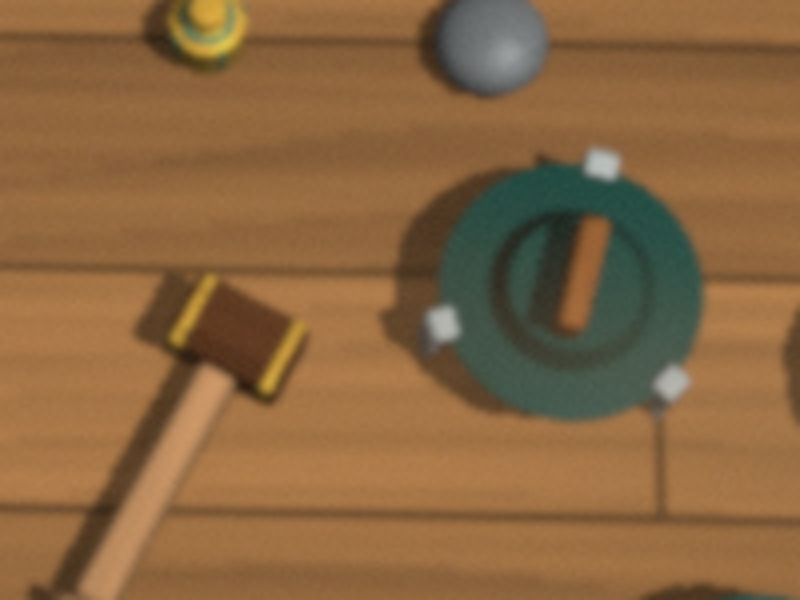

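View pics/s_a.png

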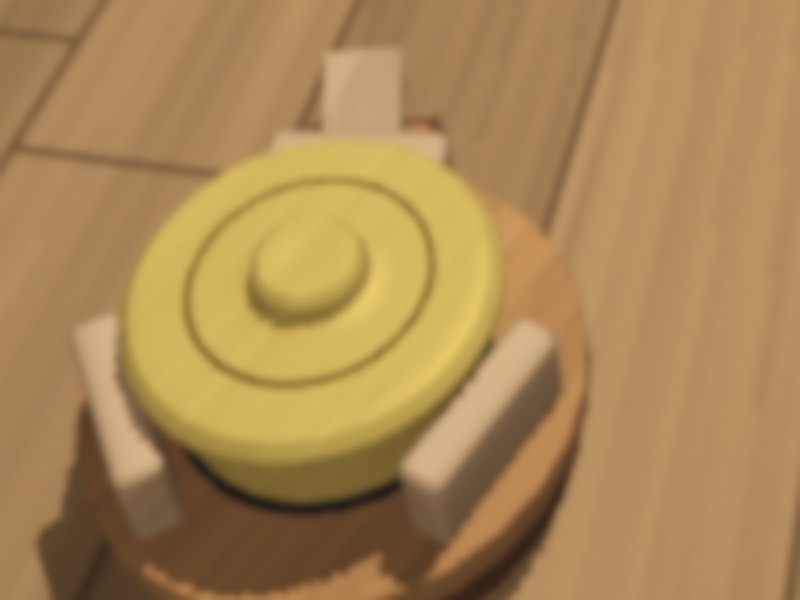

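View pics/s_b.png

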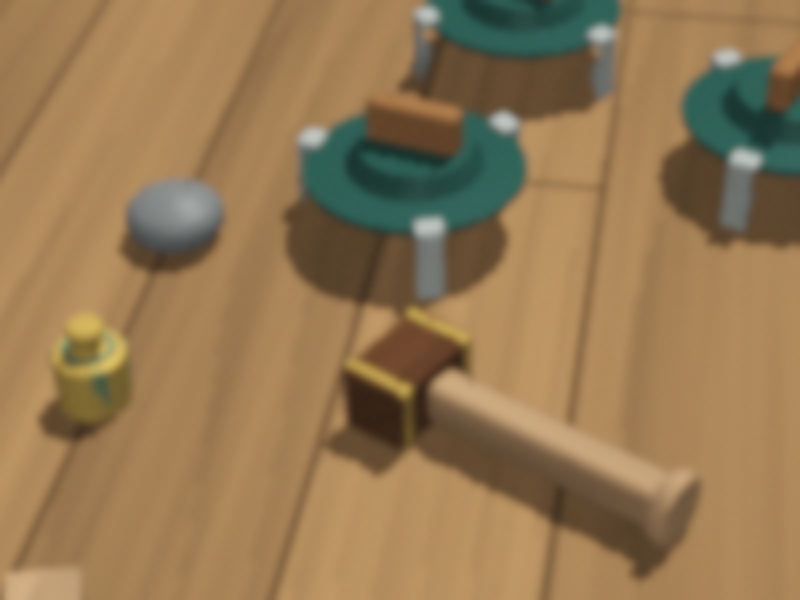

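Crop reading: in the top crop the mallet head corners are at (210,275), (305,322), (268,398) and (170,345). The same corners in the side crop are (350,368), (412,312), (468,345) and (410,398). The wedge butt's top corners are (622,157) and (636,220). Now I'll triangulate these.

```bash
python3 - <<'E'
from h import *
t=load('top'); s=load('side')
def T(p,o,k=4): return (p[0]/k+o[0]-.375,p[1]/k+o[1]-.375)
A=[(210,275),(305,322),(268,398),(170,345)];B=[(350,368),(412,312),(468,345),(410,398)]
P=[]
for a,b in zip(A,B):
    p,e=tri(t,T(a,(280,160)),s,T(b,(220,160))); P.append(p); print('head',p.round(4),round(e,4))
P=np.array(P);print('c',P.mean(0).round(4)); x=(P[0]+P[1]-P[2]-P[3])/2; y=(P[0]+P[3]-P[1]-P[2])/2
print('x ang',np.degrees(np.arctan2(x[1],x[0])),np.linalg.norm(x[:2]),'y ang-90',np.degrees(np.arctan2(y[1],y[0]))-90,np.linalg.norm(y[:2]))
Q=np.array([onz(t,*T(a,(280,160)),0.044) for a in A]); print('top onz c',Q.mean(0).round(4))
# handle mask in top
def axis(c,box,lo,hi,z,tag):
    hsv=cv2.cvtColor(c['color'],cv2.COLOR_RGB2HSV)
    print(tag,hsv[c_[1],c_[0]] if 0 else '')
# wedge
wt=[(622,157),(636,220),(486,202),(500,262)]
q=[onz(t,*T(a,(100,130)),0.038) for a in wt[:2]]; print('butt top corners',np.round(q,4),np.linalg.norm(q[0]-q[1]))
sb=[(325,52),(402,47)]
for a,b in zip(wt[:2],sb):
    p,e=tri(t,T(a,(100,130)),s,T(b,(140,290))); print('tri',p.round(4),round(e,4))
# wedge plane points by depth
W=cloud(t)
# boss/gong: yellow mask ellipse
for n,c in (('t',t),('s',s)):
    hsv=cv2.cvtColor(c['color'],cv2.COLOR_RGB2HSV)
    m=cv2.inRange(hsv,(22,130,90),(35,255,255)); k,l,st,ce=cv2.connectedComponentsWithStats(m)
    i=1+np.argmax(st[1:,4]); print(n,st[i],ce[i].round(1))
    cs=max(cv2.findContours((l==i).astype(np.uint8),0,1)[0],key=cv2.contourArea)
    el=cv2.fitEllipse(cs); print(el)
    print('onz .1',onz(c,*el[0],0.102).round(4))
print('axis by boss tri',tri(t,T((275,224),(100,130)),s,T((312,255),(140,290))))
E
```

```text
head [ 0.5341 -0.1647  0.0384] 0.0027
head [ 0.5075 -0.2179  0.0401] 0.003
head [ 0.4684 -0.1979  0.0352] 0.0033
head [ 0.4947 -0.143   0.0395] 0.0003
c [ 0.5012 -0.1809  0.0383]
x ang -27.934705473153514 0.044409497919602504 y ang-90 -26.077771193971444 0.06012448982674424
top onz c [ 0.5004 -0.1807  0.044 ]
butt top corners [[0.6723 0.0134 0.038 ]
 [0.6349 0.0039 0.038 ]] 0.03863447125036791
tri [0.6733 0.0137 0.0367] 0.001
tri [0.6361 0.0042 0.0364] 0.0013
t [330 167  10   8  33] [335.4 171.1]
((335.0351257324219, 170.4980926513672), (6.387155532836914, 8.187189102172852), 69.42869567871094)
onz .1 [ 0.6498 -0.1686  0.102 ]
s [ 171  326   94   81 5540] [217.7 365.4]
((217.57904052734375, 365.424072265625), (75.96399688720703, 96.27989196777344), 65.84934997558594)
onz .1 [0.6017 0.1972 0.102 ]
axis by boss tri (array([0.60336274, 0.18692053, 0.11891263]), np.float64(0.0016992480616988145))
```

```bash
cat >> h.py <<'E'
def plan(x,y,z,ang):
    """tool down, tool x at world angle ang deg; TCP target"""
    o=get_obs(); q=o['tool_rot']; Rc=R.from_quat([q[1],q[2],q[3],q[0]])
    a=np.radians(ang); X=np.array([np.cos(a),np.sin(a),0]);Z=np.array([0,0,-1.]);Y=np.cross(Z,X)
    Rt=R.from_matrix(np.stack([X,Y,Z],1))
    print('t',round(o['t'],2),'pos',o['eef_pos'].round(4),'xang',np.degrees(np.arctan2(*Rc.as_matrix()[1::-1,0])).round(2),'tilt',Rc.as_matrix()[:,2].round(4),'q',o['q'].round(2),'F',o['contact_force'].round(1),'g',round(o['gripper_width'],3))
    print('SHIFT now-axes',Rc.inv().apply(np.array([x,y,z])-o['eef_pos']).round(4),'target-axes',Rt.inv().apply(np.array([x,y,z])-o['eef_pos']).round(4),'TURN',(Rc.inv()*Rt).as_rotvec().round(4))
E
python3 -c "
from h import *
plan(.5,.3,.27,63)"
```

```text
t 0.23 pos [0.1963 0.68   0.3006] xang 68.22 tilt [-0.0031 -0.0127 -0.9999] q [-1.41  0.54  0.05  1.46 -0.03  1.15 -0.17] F [ 0.7  2.  -1.2] g 0.993
SHIFT now-axes [-0.2398  0.4229  0.0345] target-axes [-0.2007  0.4431  0.0306] TURN [0.0024 0.0129 0.0911]
```

```bash
python3 -m creep '[[[0,0.001,0.007,-0.017,0.033,0.0025,0.085],[0,0.001,0.007,-0.017,0.033,0.0025,0.085],[0,0.001,0.007,-0.017,0.033,0.0025,0.085],[0,0.001,0.007,-0.017,0.033,0.0025,0.085],[0,0.001,0.007,-0.017,0.033,0.0025,0.085],[0,0.001,0.007,-0.017,0.033,0.0025,0.085],[0,0.001,0.007,-0.017,0.033,0.0025,0.085],[0,0.001,0.007,-0.017,0.033,0.0025,0.085],[0,0.001,0.007,-0.017,0.033,0.0025,0.085],[0,0.001,0.007,-0.017,0.033,0.0025,0.085],[0,0.001,0.007,-0.017,0.033,0.0025,0.085],[0,0.001,0.007,-0.017,0.033,0.0025,0.085]]]' 120; python3 -c "
from h import *
plan(.4515,-.156,.20,63)"
```

```text
t: 1.23
eef_pos: [0.4775, 0.3366, 0.256]
tool_rot: [0.001, 0.847, 0.531, -0.005]
contact_force: [0.6, 0.7, -0.3]
gripper_width: 0.993
t 1.23 pos [0.4775 0.3366 0.256 ] xang 64.12 tilt [-0.0071 -0.0071 -0.9999] q [-0.84  0.38  0.16  1.83 -0.07  0.94  0.46] F [ 0.6  0.7 -0.3] g 0.993
SHIFT now-axes [-0.454   0.1919  0.0597] target-axes [-0.4507  0.2005  0.056 ] TURN [-0.0032  0.0096  0.0195]
```

```bash
python3 -m creep '[[[0,0.001,0.001,-0.034,0.0146,0.002,0.085],[0,0.001,0.001,-0.034,0.0146,0.002,0.085],[0,0.001,0.001,-0.034,0.0146,0.002,0.085],[0,0.001,0.001,-0.034,0.0146,0.002,0.085],[0,0.001,0.001,-0.034,0.0146,0.002,0.085],[0,0.001,0.001,-0.034,0.0146,0.002,0.085],[0,0.001,0.001,-0.034,0.0146,0.002,0.085],[0,0.001,0.001,-0.034,0.0146,0.002,0.085],[0,0.001,0.001,-0.034,0.0146,0.002,0.085],[0,0.001,0.001,-0.034,0.0146,0.002,0.085],[0,0.001,0.001,-0.034,0.0146,0.002,0.085],[0,0.001,0.001,-0.034,0.0146,0.002,0.085],[0,0,0,0,0,0,0.085]]]'; python3 -c "
from h import *
plan(.4515,-.156,.20,63)
c=grab('wrist'); save(c,'wrist1.png')"
```

```text
t: 2.32
eef_pos: [0.4512, -0.1359, 0.2315]
tool_rot: [0.0, 0.854, 0.52, 0.002]
contact_force: [-0.1, -1.1, 0.1]
gripper_width: 1.001
t 2.32 pos [ 0.4512 -0.1359  0.2315] xang 62.63 tilt [ 0.0035  0.002  -1.    ] q [-0.17  0.24  0.38  2.12 -0.13  0.79  1.39] F [-0.1 -1.1  0.1] g 1.001
SHIFT now-axes [-0.0178  0.0094  0.0315] target-axes [-0.0177  0.0094  0.0315] TURN [ 0.0022 -0.0034 -0.0065]
```

View pics/wrist1.png

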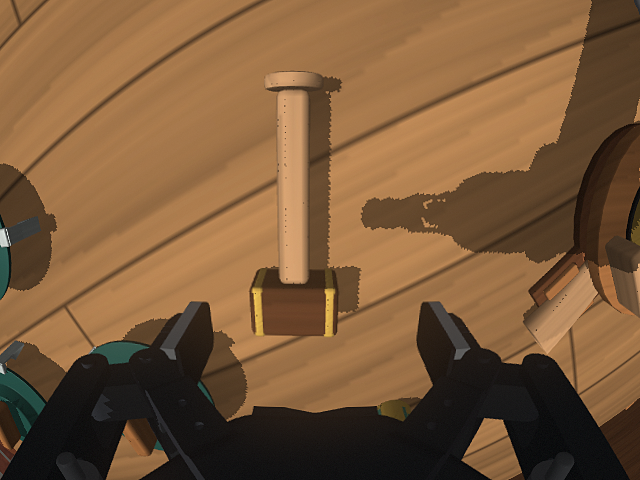

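The wrist view shows the mallet lying vertically in the picture, with the pommel at (293,80), the handle/head junction at (294,280) and the head top centre near (295,300). I'll cast these to check.

```bash
python3 -c "
from h import *
c=load('wrist')
for n,u,v,z in [('pommel L',265,78,.022),('pommel R',322,78,.022),('hL',277,200,.022),('hR',309,200,.022),('hL',279,265,.022),('hR',309,265,.022),('headtop L near handle',252,286,.044),('headtop R',336,288,.044),('L bot',254,336,.044),('R bot',337,336,.044)]: print(n,onz(c,u,v,z,True).round(4))
"
```

```text
pommel L [ 0.3346 -0.1158  0.022 ]
pommel R [ 0.3545 -0.0788  0.022 ]
hL [ 0.4207 -0.1517  0.022 ]
hR [ 0.4321 -0.13    0.022 ]
hL [ 0.4681 -0.1762  0.022 ]
hR [ 0.4792 -0.1546  0.022 ]
headtop L near handle [ 0.4671 -0.1973  0.044 ]
headtop R [ 0.4979 -0.141   0.044 ]
L bot [ 0.5066 -0.2196  0.044 ]
R bot [ 0.5372 -0.1592  0.044 ]
```

```bash
python3 -c "
from h import *
plan(.4534,-.1542,.077,62.5)"; python3 -m creep '[[[0,0,0,-0.0075,0.005,0.025,0.085],[0,0,0,-0.007,0.005,0.03,0.085],[0,0,0,0,0,0.03,0.085],[0,0,0,0,0,0.03,0.085],[0,0,0,0,0,0.02,0.085]]]'; python3 -c "
from h import *
plan(.4534,-.1542,.077,62.5)"
```

```text
t 2.37 pos [ 0.4517 -0.1329  0.2315] xang 62.74 tilt [ 0.0032  0.0036 -1.    ] q [-0.17  0.24  0.38  2.12 -0.13  0.8   1.38] F [ 0.3 -0.1  0.8] g 0.996
SHIFT now-axes [-0.0188  0.0111  0.1544] target-axes [-0.0181  0.0113  0.1545] TURN [ 0.0012 -0.0046  0.0042]
t: 2.78
eef_pos: [0.4609, -0.1474, 0.0965]
tool_rot: [0.003, 0.853, 0.522, 0.009]
contact_force: [-0.6, 0.0, 0.4]
gripper_width: 0.994
t 2.78 pos [ 0.4609 -0.1474  0.0965] xang 62.87 tilt [ 0.0178  0.0047 -0.9998] q [-0.04  0.5   0.27  2.18 -0.3   0.48  1.56] F [-0.6  0.   0.4] g 0.994
SHIFT now-axes [-0.0097 -0.0039  0.0194] target-axes [-0.0095 -0.0035  0.0195] TURN [ 0.0136 -0.0123  0.0064]
```

```bash
python3 -m creep '[[[0.007,-0.006,0.006,-0.005,-0.002,0.008,0.085],[0.007,-0.006,0,-0.005,-0.002,0.006,0.085],[0,0,0,0,0,0.005,0.085]]]'; python3 -c "
from h import *
plan(.4534,-.1542,.077,62.5)
c=grab('wrist'); save(c,'wrist2.png')
plan(.4534,-.1542,.077,62.5)"
```

```text
t: 3.03
eef_pos: [0.4512, -0.1512, 0.0734]
tool_rot: [-0.003, 0.854, 0.521, -0.003]
contact_force: [0.6, 0.0, -0.4]
gripper_width: 0.992
t 3.03 pos [ 0.4512 -0.1512  0.0734] xang 62.74 tilt [-0.0083  0.003  -1.    ] q [-0.01  0.54  0.26  2.19 -0.31  0.45  1.58] F [ 0.6  0.  -0.4] g 0.992
SHIFT now-axes [-0.0017  0.0033 -0.0036] target-axes [-0.0016  0.0033 -0.0036] TURN [-0.0087  0.0012  0.0042]
t 3.08 pos [ 0.4514 -0.1509  0.073 ] xang 62.76 tilt [-0.0081  0.0032 -1.    ] q [-0.01  0.54  0.25  2.19 -0.31  0.45  1.58] F [ 0.   0.5 -0.6] g 0.994
SHIFT now-axes [-0.002   0.0033 -0.004 ] target-axes [-0.002   0.0033 -0.004 ] TURN [-0.0087  0.0009  0.0046]
```

View pics/wrist2.png

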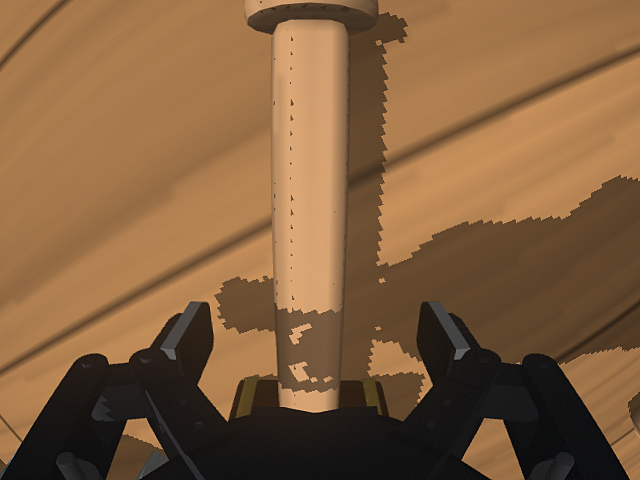

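The handle at u≈311 is centred between the pads (187 and 435), so I'll close.

```bash
python3 -m creep '[[[-0.008,0,0.004,-0.001,0.003,-0.003,0.06],[0,0,0,0,0,0,0.01],[0,0,0,0,0,0,0.01],[0,0,0,0,0,0,0.01],[0,0,0,0,0,0,0.01],[0,0,0,0,0,0,0.01],[0,0,0,0,0,0,0.01]]]' 120; python3 -c "
from h import *
plan(.4534,-.1542,.077,62.5)"
```

```text
t: 3.67
eef_pos: [0.4564, -0.1535, 0.0808]
tool_rot: [0.003, 0.855, 0.519, 0.003]
contact_force: [-0.0, -0.2, -3.5]
gripper_width: 0.257
t 3.67 pos [ 0.4564 -0.1535  0.0808] xang 62.5 tilt [ 0.0075 -0.0017 -1.    ] q [-0.02  0.53  0.26  2.18 -0.31  0.45  1.57] F [-0.  -0.2 -3.5] g 0.257
SHIFT now-axes [-0.002  -0.0024  0.0038] target-axes [-0.002  -0.0024  0.0038] TURN [ 0.0074 -0.002  -0.0001]
```

```bash
python3 -m creep '[[[0,0,0,0,0,-0.03,0.01],[0,0,0,0,0,-0.03,0.01],[0,0,-0.11,0,0,-0.03,0.01],[0,0,-0.12,0,0,-0.02,0.01],[0,0,-0.12,0,0,0,0.01],[0,0,-0.12,0,0,0,0.01],[0,0,-0.12,0,0,0,0.01],[0,0,-0.12,0,0,0,0.01],[0,0,0,0,0,0,0.01]]]' 120; python3 -c "
from h import *
plan(.621,-.0726,.19,105)
c=grab('wrist'); save(c,'wrist3.png')"
```

```text
t: 4.42
eef_pos: [0.452, -0.1517, 0.1938]
tool_rot: [0.0, 0.609, 0.793, -0.001]
contact_force: [-0.7, 0.1, -3.8]
gripper_width: 0.259
t 4.42 pos [ 0.452  -0.1517  0.1938] xang 104.96 tilt [-9.0e-04 -1.3e-03 -1.0e+00] q [ 0.02  0.31  0.2   2.13 -0.09  0.71  2.11] F [-0.7  0.1 -3.8] g 0.259
SHIFT now-axes [0.0328 0.1836 0.0035] target-axes [0.0327 0.1837 0.0038] TURN [-0.0012  0.001  -0.0006]
```

View pics/wrist3.png

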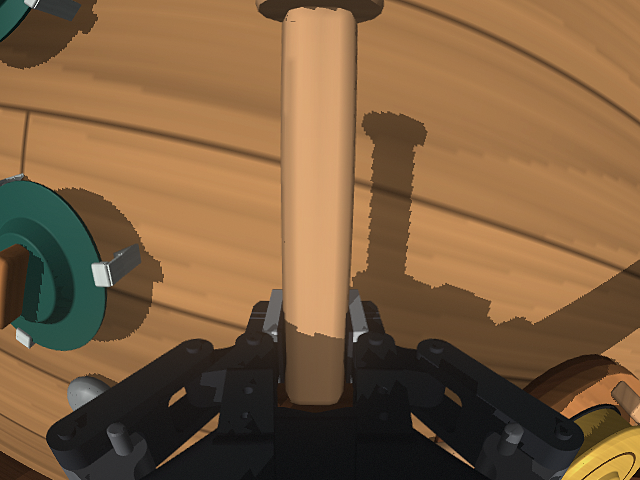

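The mallet is held centred and parallel, with its handle spanning u 283–355. Moving to the staging point behind the wedge.

```bash
python3 -m creep '[[[0,0,0,0.005,0.03,0,0.01],[0,0,0,0.005,0.03,0,0.01],[0,0,0,0.005,0.03,0,0.01],[0,0,0,0.005,0.03,0,0.01],[0,0,0,0.005,0.03,0,0.01],[0,0,0,0.005,0.03,0,0.01],[0,0,0,0,0,0,0.01]]]' 120; python3 -c "
from h import *
plan(.621,-.0726,.12,105)
c=grab('top'); save(c,'top1.png',(180,120,380,270),4)
c=grab('side'); save(c,'side1.png',(140,200,380,380),3)"
```

```text
t: 5.05
eef_pos: [0.621, -0.077, 0.1883]
tool_rot: [-0.004, 0.626, 0.78, -0.003]
contact_force: [-0.2, 1.0, -2.7]
gripper_width: 0.256
t 5.05 pos [ 0.621  -0.077   0.1883] xang 102.52 tilt [-1.060e-02  1.000e-04 -9.999e-01] q [-0.11  0.53  0.19  1.78 -0.12  0.85  1.92] F [-0.2  1.  -2.7] g 0.256
SHIFT now-axes [0.0041 0.0016 0.0683] target-axes [0.0043 0.0011 0.0683] TURN [-0.0103 -0.0026 -0.0432]
```

View pics/top1.png

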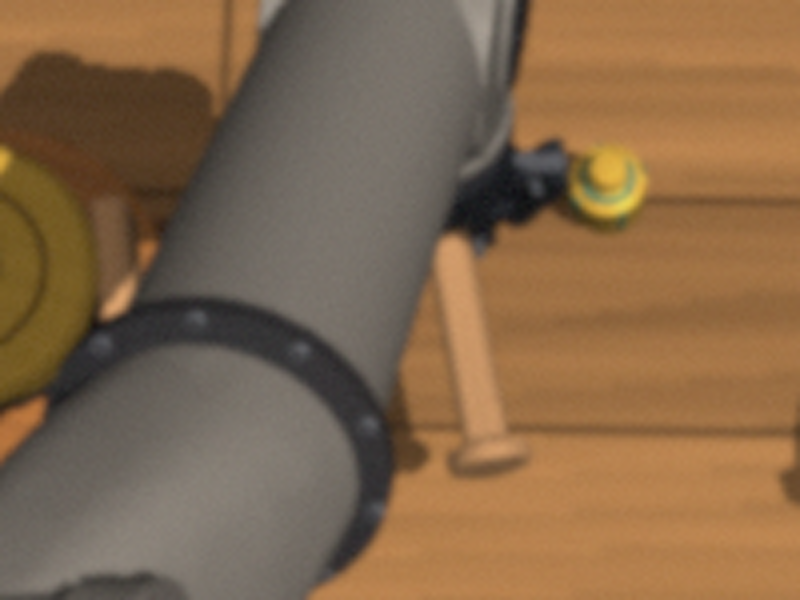

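View pics/side1.png

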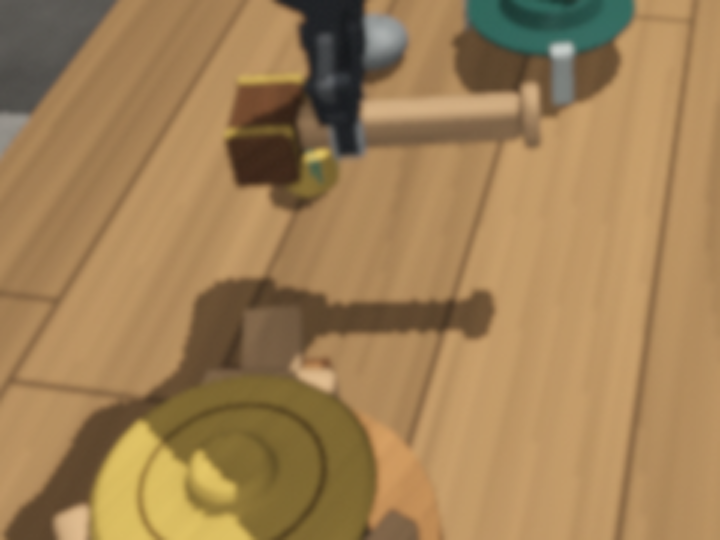

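Side view: mallet head level at (265,130) in the crop, behind the wedge (275,335), and the weight (312,175) is clear behind it. Descending.

```bash
python3 -m creep '[[[-0.005,0,-0.022,0.004,0,0.025,0.01],[-0.005,0,-0.02,0,0,0.025,0.01],[0,0,0,0,0,0.025,0.01],[0,0,0,0,0,0.015,0.01],[0,0,0,0,0,0,0.01]]]' 120; python3 -c "
from h import *
plan(.621,-.0726,.088,105)
c=grab('side'); save(c,'side2.png',(140,200,380,380),3)"
```

```text
t: 5.57
eef_pos: [0.6099, -0.0804, 0.0947]
tool_rot: [-0.003, 0.616, 0.788, -0.004]
contact_force: [-1.2, 0.3, -3.2]
gripper_width: 0.258
t 5.57 pos [ 0.6099 -0.0804  0.0947] xang 103.96 tilt [-0.0091 -0.0026 -1.    ] q [-0.09  0.65  0.15  1.85 -0.15  0.67  1.97] F [-1.2  0.3 -3.2] g 0.258
SHIFT now-axes [0.0049 0.0127 0.0066] target-axes [0.0047 0.0127 0.0067] TURN [-0.0094  0.0002 -0.0182]
```

View pics/side2.png

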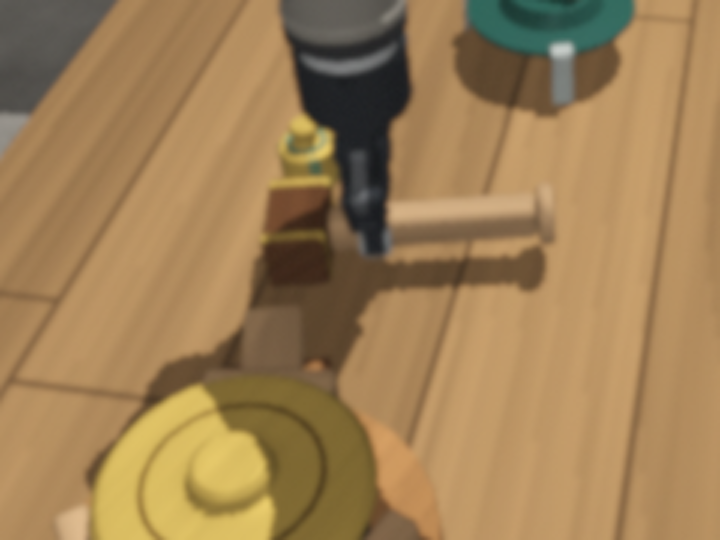

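```bash
python3 -m creep '[[[-0.009,0,-0.018,0.005,0.012,0.006,0.01],[0,0,0,0.01,0,0,0.01],[0,0,0,0.005,0,0,0.01],[0,0,0,0,0,0,0.01]]]' 120; python3 -c "
from h import *
plan(.6119,-.0388,.088,105)
c=grab('side'); save(c,'side3.png',(140,200,380,380),3)"
```

```text
t: 5.95
eef_pos: [0.6183, -0.0581, 0.0926]
tool_rot: [0.002, 0.61, 0.792, 0.001]
contact_force: [0.2, -0.5, -3.1]
gripper_width: 0.262
t 5.95 pos [ 0.6183 -0.0581  0.0926] xang 104.79 tilt [ 0.005 -0.001 -1.   ] q [-0.12  0.65  0.15  1.84 -0.15  0.65  1.95] F [ 0.2 -0.5 -3.1] g 0.262
SHIFT now-axes [ 0.0203 -0.0013  0.0045] target-axes [ 0.0203 -0.0012  0.0046] TURN [ 0.0046  0.0023 -0.0036]
```

View pics/side3.png

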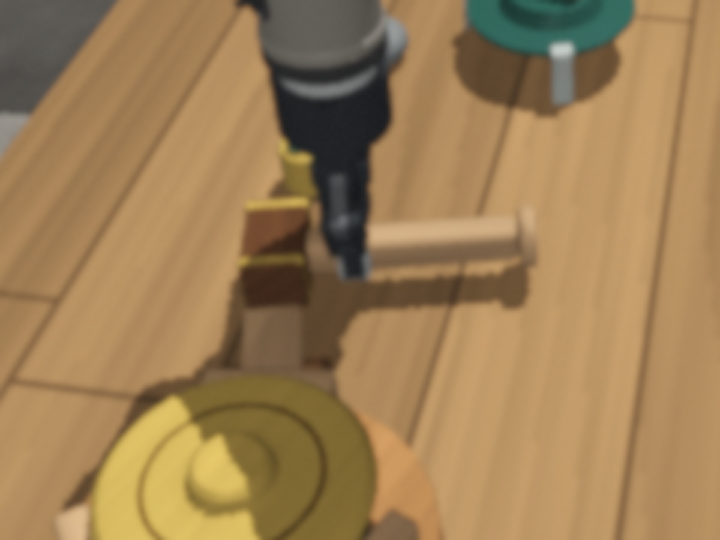

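The head (243–305) is aligned with the wedge (245–303). Advancing gently.

```bash
python3 -m creep '[[[0.004,0.002,-0.003,0.006,-0.001,0.003,0.01],[0,0,0,0.007,0,0,0.01],[0,0,0,0.007,0,0,0.01],[0,0,0,0.007,0,0,0.01],[0,0,0,0,0,0,0.01]]]' 120; python3 -c "
from h import *
plan(.6119,-.0388,.088,105)
c=grab('side'); save(c,'side4.png',(140,200,380,380),3)"
```

```text
t: 6.42
eef_pos: [0.6107, -0.0302, 0.0914]
tool_rot: [0.002, 0.609, 0.793, 0.001]
contact_force: [-0.3, 0.4, -3.6]
gripper_width: 0.259
t 6.42 pos [ 0.6107 -0.0302  0.0914] xang 104.95 tilt [ 3.6e-03 -4.0e-04 -1.0e+00] q [-0.16  0.64  0.15  1.87 -0.15  0.64  1.91] F [-0.3  0.4 -3.6] g 0.259
SHIFT now-axes [-0.0086 -0.001   0.0034] target-axes [-0.0086 -0.001   0.0034] TURN [ 0.0034  0.0013 -0.0009]
```

View pics/side4.png

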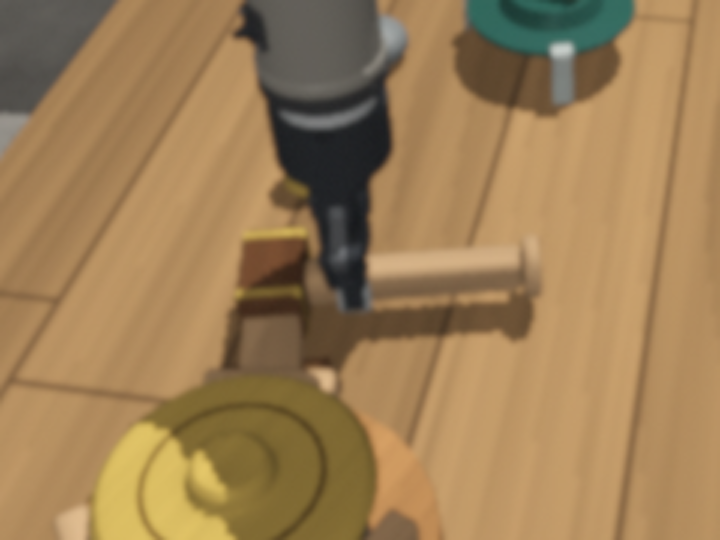

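```bash
for i in 1 2 ; do python3 -m creep '[[[0,0,0,0.004,0,0.001,0.01]]]' 120|grep -E 'pos|force'; done; python3 -m creep '[[[0,0,0,0,0,0,0.01]]]'|grep -E 'pos|force'
```

```text
eef_pos: [0.6101, -0.0281, 0.0908]
contact_force: [1.4, -1.1, -2.8]
eef_pos: [0.6091, -0.0243, 0.0898]
contact_force: [-0.5, -1.4, -2.9]
eef_pos: [0.6089, -0.0236, 0.0896]
contact_force: [-0.4, -0.3, -3.5]
```

```bash
for i in 1 2 3 4; do python3 -m creep '[[[0,0,0,0.004,0,0.0005,0.01]]]' 120|grep -E 'pos|force'; done; python3 -c "
from h import *
plan(.605,-.0247,.088,105)"
```

```text
eef_pos: [0.6081, -0.0208, 0.0892]
contact_force: [-0.4, -4.4, -0.4]
eef_pos: [0.6075, -0.0197, 0.0891]
contact_force: [1.1, -11.2, 1.5]
eef_pos: [0.6072, -0.0194, 0.0893]
contact_force: [0.5, -9.8, 1.0]
eef_pos: [0.607, -0.0191, 0.0894]
contact_force: [1.4, -8.1, -0.7]
t 7.05 pos [ 0.607  -0.0191  0.0894] xang 104.15 tilt [ 0.0114 -0.0135 -0.9998] q [-0.2   0.64  0.16  1.88 -0.14  0.62  1.87] F [ 1.4 -8.1 -0.7] g 0.258
SHIFT now-axes [-0.0049 -0.0033  0.0014] target-axes [-0.0049 -0.0033  0.0014] TURN [ 0.0077  0.016  -0.0148]
```

Contact and jam at about 10 N. Now taps: back off, then strike.

```bash
python3 -m creep '[[[0.007,0.015,-0.014,-0.008,-0.003,0.001,0.01],[0,0,0,-0.008,0,0,0.01],[0,0,0,0,0,0,0.01]]]' 120|grep -E 'pos|force'; for i in 1 2 3 4; do python3 -m creep '[[[0,0,0,0.008,0,0,0.01]]]' 120|grep -E 'pos|force'; done;  python3 -m creep '[[[0,0,0,-0.008,0,0,0.01],[0,0,0,-0.008,0,0,0.01],[0,0,0,0,0,0,0.01]]]' 120|grep -E 'pos|force';python3 -c "
from h import *
plan(.605,-.0247,.088,105)
c=grab('side'); save(c,'side5.png',(140,260,340,410),4)"
```

```text
eef_pos: [0.6084, -0.0367, 0.0887]
contact_force: [-0.1, -0.9, -3.7]
eef_pos: [0.6066, -0.0308, 0.0887]
contact_force: [0.1, -1.4, -3.4]
eef_pos: [0.6044, -0.0223, 0.0885]
contact_force: [-0.6, 0.1, -3.6]
eef_pos: [0.6025, -0.0187, 0.0887]
contact_force: [4.0, -29.6, -2.3]
eef_pos: [0.6014, -0.0178, 0.0892]
contact_force: [6.3, -25.2, -6.7]
eef_pos: [0.6047, -0.0329, 0.0895]
contact_force: [0.1, -0.5, -3.2]
t 7.88 pos [ 0.6047 -0.0329  0.0895] xang 103.91 tilt [ 0.0079 -0.0194 -0.9998] q [-0.18  0.64  0.17  1.88 -0.14  0.62  1.88] F [ 0.1 -0.5 -3.2] g 0.259
SHIFT now-axes [0.0079 0.0022 0.0013] target-axes [0.0078 0.0024 0.0015] TURN [ 0.0028  0.0207 -0.019 ]
```

View pics/side5.png

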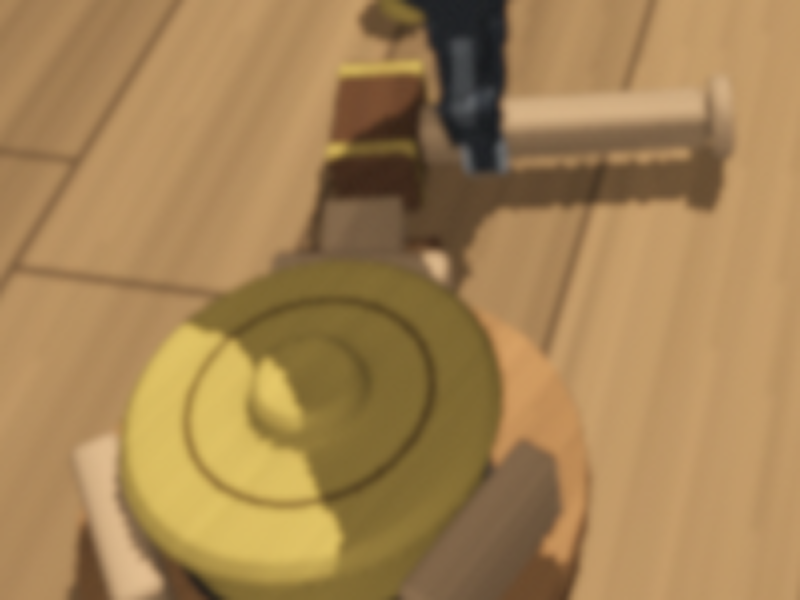

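```bash
python3 -m creep '[[[0.003,0.02,-0.019,0,0.003,0.001,0.01],[0,0,0,-0.003,0,0,0.01]]]' 120|grep -E 'pos|force'; for i in 1 2 3 4; do python3 -m creep '[[[0,0,0,0.008,0.001,0,0.01]]]' 120|grep -E 'pos|force'; done;  python3 -c "
from h import *
plan(.605,-.0247,.088,105)"; python3 -m creep '[[[0,0,0,-0.008,0,0,0.01],[0,0,0,-0.008,0,0,0.01],[0,0,0,0,0,0,0.01]]]' 120|grep -E 'pos|force';python3 -c "
from h import *
plan(.605,-.0247,.088,105)"
```

```text
eef_pos: [0.6079, -0.0291, 0.0881]
contact_force: [0.5, -0.1, -2.7]
eef_pos: [0.6068, -0.0223, 0.0881]
contact_force: [0.6, -0.7, -2.5]
eef_pos: [0.606, -0.0184, 0.0884]
contact_force: [3.2, -25.2, -4.9]
eef_pos: [0.6056, -0.0176, 0.0887]
contact_force: [4.8, -25.9, -7.3]
eef_pos: [0.6051, -0.017, 0.089]
contact_force: [4.5, -20.7, -6.4]
t 8.43 pos [ 0.6051 -0.017   0.089 ] xang 103.95 tilt [ 0.0062 -0.0192 -0.9998] q [-0.21  0.64  0.17  1.88 -0.14  0.62  1.85] F [  4.5 -20.7  -6.4] g 0.257
SHIFT now-axes [-0.0074 -0.0019  0.0011] target-axes [-0.0074 -0.002   0.001 ] TURN [ 0.0012  0.0202 -0.0183]
eef_pos: [0.6085, -0.0327, 0.0893]
contact_force: [0.2, -1.1, -2.2]
t 8.68 pos [ 0.6085 -0.0327  0.0893] xang 103.86 tilt [ 0.0063 -0.0215 -0.9997] q [-0.18  0.64  0.17  1.87 -0.14  0.63  1.87] F [ 0.2 -1.1 -2.2] g 0.26
SHIFT now-axes [ 0.0086 -0.0014  0.0011] target-axes [ 0.0086 -0.0013  0.0013] TURN [ 0.0007  0.0224 -0.0198]
```

```bash
python3 -m creep '[[[0.001,0.022,-0.02,0.003,0,0.001,0.01]]]' 120|grep -E 'pos|force'; for i in 1 2 3 4; do python3 -m creep '[[[0,0,0,0.008,0.001,0,0.01]]]' 120|grep -E 'pos|force'; done;  python3 -c "
from h import *
plan(.605,-.0247,.088,105)"; python3 -m creep '[[[0.001,0.01,-0.01,-0.012,0,0,0.01],[0,0.01,-0.01,-0.012,0,0,0.01],[0,0,0,-0.012,0,0,0.01],[0,0,0,-0.01,0,0,0.01],[0,0,0,0,0,0,0.01]]]' 120|grep -E 'pos|force';python3 -c "
from h import *
c=grab('side'); save(c,'side6.png',(140,260,340,410),4)
plan(.61,-.06,.2,105)"
```

```text
eef_pos: [0.6077, -0.0281, 0.0882]
contact_force: [-0.3, 0.0, -2.9]
eef_pos: [0.6064, -0.0207, 0.0882]
contact_force: [0.6, -0.8, -3.8]
eef_pos: [0.6056, -0.0179, 0.0885]
contact_force: [4.1, -30.0, -4.4]
eef_pos: [0.6051, -0.0172, 0.0889]
contact_force: [4.0, -24.8, -6.6]
eef_pos: [0.6046, -0.0165, 0.0891]
contact_force: [3.1, -20.7, -5.7]
t 9.1 pos [ 0.6046 -0.0165  0.0891] xang 103.72 tilt [ 0.0065 -0.0227 -0.9997] q [-0.21  0.64  0.17  1.89 -0.14  0.62  1.85] F [  3.1 -20.7  -5.7] g 0.257
SHIFT now-axes [-0.008  -0.0016  0.0013] target-axes [-0.008  -0.0018  0.0011] TURN [ 0.0006  0.0236 -0.0223]
eef_pos: [0.6162, -0.0579, 0.0895]
contact_force: [0.4, 0.1, -3.4]
t 9.57 pos [ 0.6159 -0.0563  0.0894] xang 105.03 tilt [ 0.     -0.0027 -1.    ] q [-0.12  0.65  0.15  1.85 -0.14  0.65  1.95] F [ 0.   0.  -3.7] g 0.261
SHIFT now-axes [-0.0023 -0.0068 -0.1106] target-axes [-0.002  -0.0067 -0.1106] TURN [-0.0007  0.0026  0.0006]
```

View pics/side6.png

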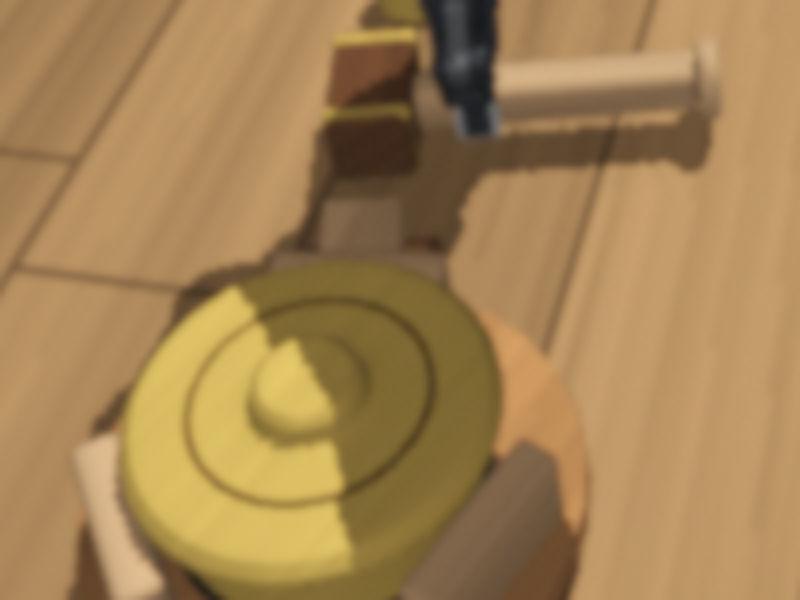

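```bash
python3 -m creep '[[[0,0,0,-0.005,0,-0.03,0.01],[0,0,0,0,-0.02,-0.02,0.01],[0,0,0,0,-0.03,0,0.01],[0,0,0,0,-0.03,0,0.01],[0,0,0,0,-0.03,0,0.01],[0,0,0,0,-0.02,0.02,0.01],[0,0,0,0,0,0.02,0.01],[0,0,0,0,0,0,0.01]]]' 120; python3 -c "
from h import *
c=grab('top'); save(c,'top2.png',(100,120,300,270),4)
c=grab('side'); save(c,'side7.png',(140,200,380,380),3)
plan(.49,-.09,.0808,105)"
```

```text
t: 10.23
eef_pos: [0.4888, -0.0826, 0.1014]
tool_rot: [0.0, 0.603, 0.798, 0.003]
contact_force: [0.7, -0.2, -3.3]
gripper_width: 0.256
t 10.33 pos [ 0.4906 -0.0829  0.1033] xang 105.85 tilt [ 0.0072  0.0047 -1.    ] q [-0.07  0.49  0.13  2.13 -0.14  0.52  2.02] F [ 1.   0.3 -3.6] g 0.26
SHIFT now-axes [-0.0067 -0.0027  0.0224] target-axes [-0.0067 -0.0024  0.0225] TURN [ 0.0082 -0.0026  0.0148]
```

View pics/top2.png

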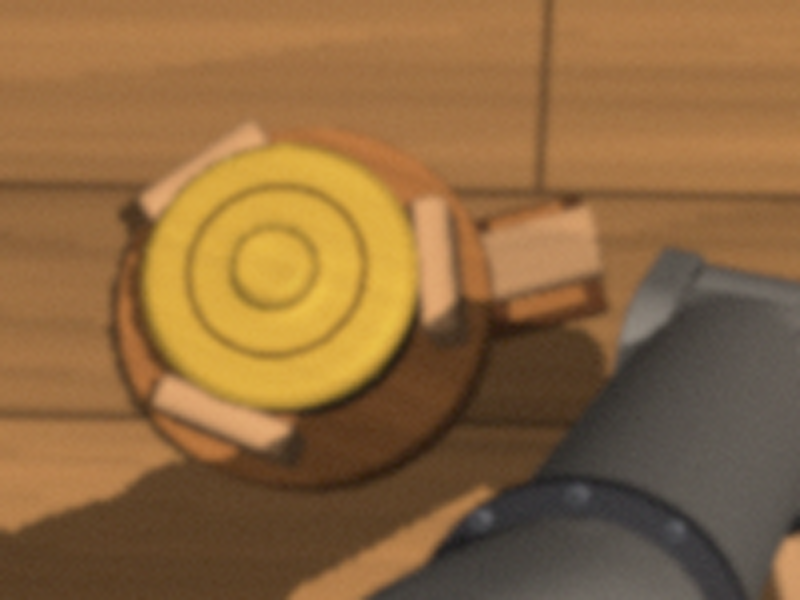

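View pics/side7.png

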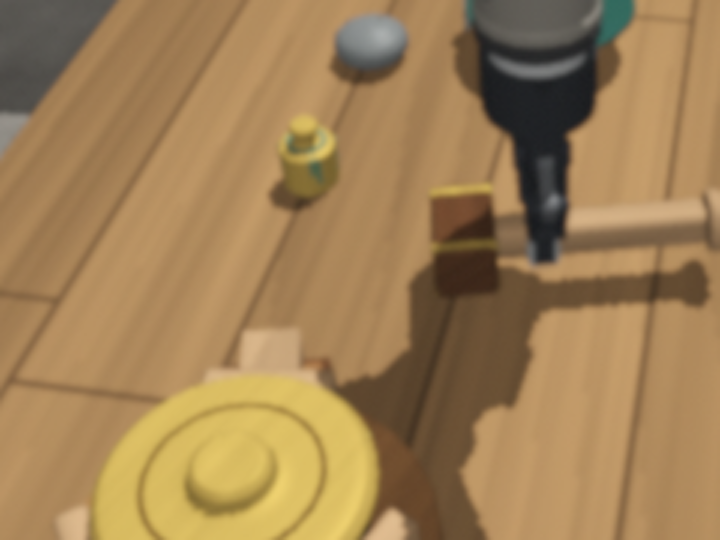

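The wedge is in further: butt corners now at (592,203) and (603,265) in the crop, and blocks and gong are unmoved. Next, the wedge position and turntable angle.

```bash
python3 - <<'E'
from h import *
t=load('top'); s=load('side')
def T(p,o,k=4): return (p[0]/k+o[0]-.375,p[1]/k+o[1]-.375)
q=np.array([onz(t,*T(a,(100,120)),0.038) for a in [(592,203),(603,265)]]); print(q.round(4))
sb=[(246,330),(299,330)]
for a,b in zip([(592,203),(603,265)],sb):
    print(tri(t,T(a,(100,120)),s,T(b,(140,200),3)))
for a in [(274,265)]:
    print('boss tri',tri(t,T(a,(100,120)),s,T((231,462),(140,200),3)))
# face inner ring & gong outline
hsv=cv2.cvtColor(t['color'],cv2.COLOR_RGB2HSV); print(hsv[190,150],hsv[182,168])
m=cv2.inRange(hsv,(20,150,100),(40,255,255)); m[:, :130]=0; m[:,210:]=0
cs=max(cv2.findContours(m,0,1)[0],key=cv2.contourArea); el=cv2.fitEllipse(cs);print(el); c0=onz(t,*el[0],0.101);print('rim centre',c0)
for z in (.098,.102): print(z,onz(t,*el[0],z))
ax=c0[:2]
print('butt dist',np.linalg.norm(q.mean(0)[:2]-ax), 'dir',q.mean(0)[:2]-ax)
for a in [(437,260),(222,413),(203,169)]:
    p=onz(t,*T(a,(100,120)),0.09)[:2]-ax; print(np.linalg.norm(p),np.degrees(np.arctan2(p[1],p[0])))
E
```

```text
[[0.6685 0.0304 0.038 ]
 [0.6316 0.0226 0.038 ]]
(array([0.66771092, 0.03046274, 0.03605861]), np.float64(0.002678043018129759))
(array([0.63283847, 0.02311763, 0.03357474]), np.float64(0.0002813085276049172))
boss tri (array([0.60379262, 0.18763424, 0.11880352]), np.float64(0.00015291633529298233))
[ 21 180 220] [ 21 180 227]
((169.889892578125, 189.1219482421875), (64.39618682861328, 67.9381332397461), 76.14743041992188)
rim centre [0.601916 0.188152 0.101   ]
0.098 [0.60281888 0.18896419 0.098     ]
0.102 [0.60161504 0.18788128 0.102     ]
butt dist 0.16867330845126374 dir [ 0.04812158 -0.16166323]
0.08297238307633804 -79.60929527343502
0.07872403798302657 158.00233044931582
0.08241102952213701 37.78975816258635
```

```bash
python3 -m creep '[[[0.008,-0.003,0,0,0,0.013,0.01],[0,0,0,0,0,0.006,0.01],[0,0,0,0,0,0,0.01]]]' 120|grep -E 'pos|force|rot'; for i in 1 2; do python3 -m creep '[[[0,0,0,0,0,0.0025,0.01]]]' |grep -E 'pos|force|rot';done
```

```text
eef_pos: [0.4954, -0.0808, 0.0868]
tool_rot: [0.003, 0.602, 0.799, 0.002]
contact_force: [-0.5, 0.0, -3.1]
eef_pos: [0.4968, -0.0803, 0.0851]
tool_rot: [0.004, 0.601, 0.799, 0.003]
contact_force: [0.9, -0.1, -4.5]
eef_pos: [0.4977, -0.08, 0.0831]
tool_rot: [0.004, 0.601, 0.799, 0.003]
contact_force: [0.3, 1.2, -3.3]
```

```bash
for i in 1 2 3; do python3 -m creep '[[[-0.004,-0.002,0,0,0,0.0015,0.01]]]' |grep -E 'pos|force|rot';done
```

```text
eef_pos: [0.4984, -0.0799, 0.0819]
tool_rot: [0.007, 0.601, 0.799, 0.005]
contact_force: [0.0, -0.3, -3.8]
eef_pos: [0.4986, -0.0799, 0.0806]
tool_rot: [0.009, 0.601, 0.799, 0.006]
contact_force: [-1.5, 0.3, 1.8]
eef_pos: [0.4985, -0.0799, 0.0803]
tool_rot: [0.01, 0.601, 0.799, 0.007]
contact_force: [-10.0, 1.2, 37.4]
```

Resting on the table (sharply felt). Relieving, then opening.

```bash
python3 -m creep '[[[0,0,0,0,0,-0.001,0.01],[0,0,0,0,0,0,0.03]]]' |grep -E 'pos|force|rot'; python3 -m creep '[[[0,0,0,0,0,0,0.05],[0,0,0,0,0,0,0.07],[0,0,0,0,0,0,0.085],[0,0,0,0,0,0,0.085],[0,0,0,0,0,0,0.085],[0,0,0,0,0,0,0.085]]]' ; python3 -c "
from h import *
c=grab('wrist'); save(c,'wrist4.png')"
```

```text
eef_pos: [0.4985, -0.0801, 0.0826]
tool_rot: [0.011, 0.602, 0.799, 0.008]
contact_force: [0.3, 0.7, -0.0]
t: 11.67
eef_pos: [0.5004, -0.0805, 0.0835]
tool_rot: [0.013, 0.602, 0.799, 0.009]
contact_force: [0.4, -0.6, -0.1]
gripper_width: 0.998
```

View pics/wrist4.png

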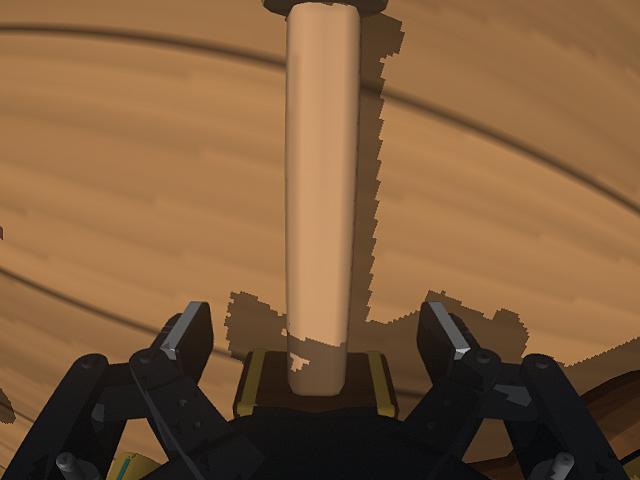

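```bash
python3 -m creep '[[[0.01,0,0,0,0,-0.03,0.085],[0.01,0,0,0,0,-0.04,0.085],[0,0,0.1,0,0,-0.04,0.085],[0,0,0.1,0,0,-0.04,0.085],[0,0,0.1,0,0,-0.03,0.085],[0,0,0.1,0,0,0,0.085],[0,0,0.1,0,0,0,0.085],[0,0,0,0,0,0,0.085]]]' ; python3 -c "
from h import *
plan(.49,-.34,.25,76.5)"
```

```text
t: 12.38
eef_pos: [0.4967, -0.0796, 0.2714]
tool_rot: [0.005, 0.788, 0.616, 0.002]
contact_force: [-0.3, 0.2, 0.5]
gripper_width: 1.001
t 12.38 pos [ 0.4967 -0.0796  0.2714] xang 75.99 tilt [ 0.0082 -0.0051 -1.    ] q [-0.25  0.23  0.33  2.02 -0.09  0.9   1.45] F [-0.3  0.2  0.5] g 1.001
SHIFT now-axes [-0.2542  0.0563  0.0227] target-axes [-0.2548  0.0543  0.0214] TURN [ 0.0092  0.003  -0.0089]
```

```bash
python3 -m creep '[[[0.001,0,-0.001,-0.032,0.007,0.002,0.085],[0.001,0,-0.001,-0.032,0.007,0.002,0.085],[0.001,0,-0.001,-0.032,0.007,0.002,0.085],[0.001,0,-0.001,-0.032,0.007,0.002,0.085],[0.001,0,-0.001,-0.032,0.007,0.002,0.085],[0.001,0,-0.001,-0.032,0.007,0.002,0.085],[0.001,0,-0.001,-0.032,0.007,0.002,0.085],[0.001,0,-0.001,-0.032,0.007,0.002,0.085],[0,0,0,0,0,0,0.085]]]' ; python3 -c "
from h import *
c=grab('wrist'); save(c,'wrist5.png')
plan(.525,-.362,.2,76.5)"
```

```text
t: 13.13
eef_pos: [0.4933, -0.3482, 0.2505]
tool_rot: [-0.002, 0.772, 0.636, -0.002]
contact_force: [-0.7, -0.2, 0.5]
gripper_width: 0.997
t 13.18 pos [ 0.4937 -0.3453  0.2501] xang 79.0 tilt [-0.0067  0.0023 -1.    ] q [ 0.2   0.44  0.4   1.81 -0.2   0.95  2.07] F [-0.7  0.4  0. ] g 0.996
SHIFT now-axes [-0.0105  0.0343  0.0499] target-axes [-0.0089  0.0344  0.0501] TURN [-0.007  -0.0009  0.0436]
```

View pics/wrist5.png

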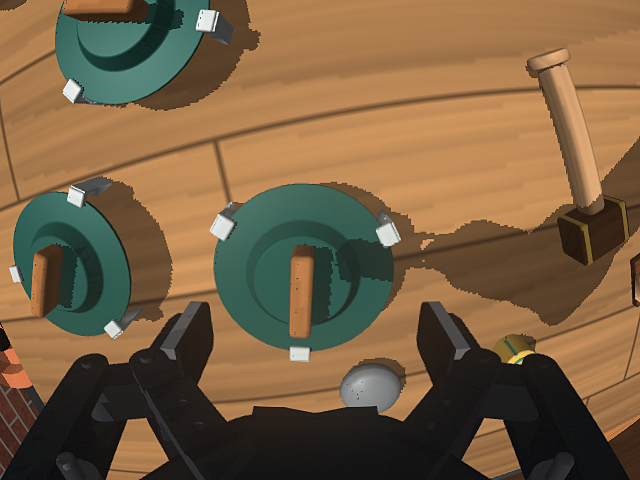

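The wrist view shows the guard's bar top at corners (292,245), (314,246), (311,338) and (290,337). The near clip top is at (300,353). The mallet lies flat at right.

```bash
cp wrist.npz w5.npz; python3 -m creep '[[[-0.007,0,0.022,-0.01,0.012,0.01,0.085],[0,0,0.022,0,0.012,0.02,0.085],[0,0,0,0,0.005,0.015,0.085],[0,0,0,0,0,0,0.085]]]' ; python3 -c "
from h import *
c=grab('wrist'); save(c,'wrist6.png')
plan(.525,-.362,.2,76.5)
c=load('w5')
B=[(292,245),(314,246),(311,338),(290,337)]
P=np.array([onz(c,u,v,.092,True) for u,v in B]);print(P.round(4),P.mean(0)); d=P[2]+P[3]-P[0]-P[1];print(np.degrees(np.arctan2(d[1],d[0])),np.linalg.norm(d)/2)
A=np.array([onz(c,u,v,.045,True) for u,v in [(300,353),(222,226),(388,234)]]);print('arms',A.round(4),A.mean(0))
print('stone',onz(c,370,385,.034,True))
"
```

```text
t: 13.52
eef_pos: [0.5205, -0.359, 0.2015]
tool_rot: [-0.002, 0.783, 0.622, 0.001]
contact_force: [-0.6, 0.6, -0.3]
gripper_width: 1.001
t 13.57 pos [ 0.5205 -0.3588  0.2025] xang 76.92 tilt [-9.0e-04  4.8e-03 -1.0e+00] q [ 0.23  0.54  0.38  1.77 -0.25  0.88  2.07] F [0.3 0.5 0.1] g 0.989
SHIFT now-axes [-0.0021  0.0051  0.0025] target-axes [-0.0021  0.0051  0.0025] TURN [-0.002  -0.0044  0.0074]
[[ 0.4889 -0.3623  0.092 ]
 [ 0.4923 -0.3485  0.092 ]
 [ 0.5601 -0.364   0.092 ]
 [ 0.5565 -0.3787  0.092 ]] [ 0.52447366 -0.36337993  0.092     ]
-13.275004532476025 0.06958067436045362
arms [[ 0.6029 -0.3831  0.045 ]
 [ 0.4774 -0.4192  0.045 ]
 [ 0.5088 -0.2929  0.045 ]] [ 0.52968242 -0.36506078  0.045     ]
stone [ 0.66243211 -0.32622312  0.034     ]
```

View pics/wrist6.png

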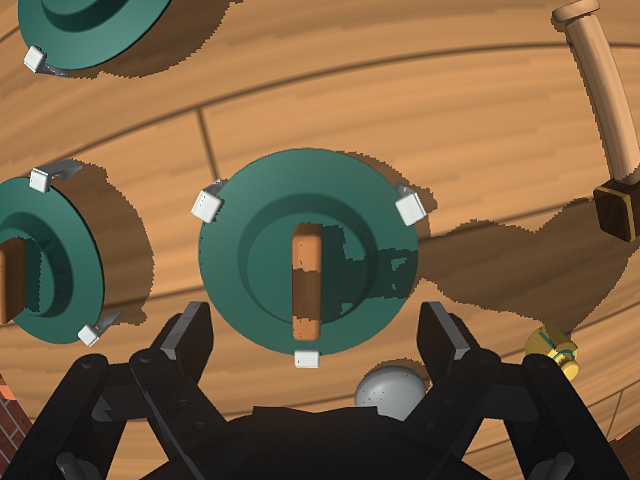

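```bash
python3 -c "
from h import *
a=load('w5');b=load('wrist')
for n,p,q in [('bar ne',(303,246),(308,227)),('bar near',(300,337),(306,340)),('clip near',(300,353),(307,359)),('clipL',(222,226),(207,205)),('clipR',(388,234),(411,207))]:
    print(n,tri(a,p,b,q,True,True))
t=load('top');s=load('side')
c=b
B=[(293,226),(322,227),(319,340),(292,339)]
for z in (.092,.1):
  P=np.array([onz(c,u,v,z,True) for u,v in B]);d=P[2]+P[3]-P[0]-P[1];print(P.mean(0),np.degrees(np.arctan2(d[1],d[0])),np.linalg.norm(d)/2)
W=cloud(t); print(ray(b,320,240,True)[0])
for u,v in [(208,262),(300,300)]: print(b['range_z'][v,u], b['range_z'][300,306])
"
```

```text
bar ne (array([ 0.50805343, -0.36025844,  0.03781485]), np.float64(0.000945176003552582))
bar near (array([ 0.55079656, -0.36996654,  0.10361415]), np.float64(0.0005706007059532792))
clip near (array([ 0.5828384 , -0.3777815 ,  0.07510623]), np.float64(0.00028294657341431685))
clipL (array([ 0.47744405, -0.41915892,  0.0442782 ]), np.float64(0.0004639663500417135))
clipR (array([ 0.50615768, -0.29415257,  0.05295183]), np.float64(0.00012640288361394264))
[ 0.52565939 -0.36414105  0.092     ] -14.512731716580214 0.06604348209249293
[ 0.52214448 -0.36315204  0.1       ] -14.512731716580186 0.06309406293390772
[ 0.44695357 -0.34199519  0.27113624]
0.24063964 0.19798721
0.19782753 0.19798721
```

```bash
python3 -c "
from h import *
for n in ('w5','wrist'):
  b=load(n)
  Rm=cv2.Rodrigues(b['rvec'].reshape(3,1))[0]
  pts=[]
  for (u,v) in ([(302,265),(301,290),(301,320)] if n=='w5' else [(306,245),(306,270),(306,300),(306,330),(250,270),(370,300)]):
    o,d=ray(b,u,v,True); dc=Rm@d; p=o+d*(b['range_z'][v,u]/dc[2]); print(n,u,v,p.round(4))
"
python3 -c "
from h import *
t=load('top');W=cloud(t)
import numpy as np
d=np.load('top.npz')
"
```

```text
w5 302 265 [ 0.5039 -0.3588  0.0915]
w5 301 290 [ 0.5216 -0.3632  0.0914]
w5 301 320 [ 0.5445 -0.3681  0.0913]
wrist 306 245 [ 0.5032 -0.3589  0.0911]
wrist 306 270 [ 0.5172 -0.3623  0.0896]
wrist 306 300 [ 0.5334 -0.3662  0.0915]
wrist 306 330 [ 0.5519 -0.3707  0.0914]
wrist 250 270 [ 0.5205 -0.3991  0.0611]
wrist 370 300 [ 0.5659 -0.3301  0.0453]
```

Both views put the bar top at z 0.0915 (expected 0.092), centred at (0.525,-0.364) and at -14°. Descending to grasp.

```bash
python3 -m creep '[[[0,-0.004,0.012,-0.003,0.003,0.02,0.085],[0,0,0,0,0.002,0.02,0.085],[0,0,0,0,0,0.012,0.085],[0,0,0,0,0,0,0.085]]]' ; python3 -c "
from h import *
plan(.525,-.3638,.140,76.1)"
```

```text
t: 13.9
eef_pos: [0.5254, -0.36, 0.1514]
tool_rot: [-0.001, 0.784, 0.62, 0.001]
contact_force: [0.6, 0.4, -0.4]
gripper_width: 0.997
t 13.9 pos [ 0.5254 -0.36    0.1514] xang 76.7 tilt [ 0.      0.0016 -1.    ] q [ 0.25  0.61  0.35  1.79 -0.28  0.79  2.08] F [ 0.6  0.4 -0.4] g 0.997
SHIFT now-axes [-0.0038  0.0005  0.0114] target-axes [-0.0038  0.0006  0.0114] TURN [-0.0004 -0.0016  0.0104]
```

```bash
python3 -m creep '[[[0,-0.002,0.01,-0.004,0,0.01,0.085],[0,0,0,0,0,0.003,0.06],[0,0,0,0,0,0,0.05]]]' ; python3 -c "
from h import *
plan(.525,-.3638,.140,76.1)
c=grab('wrist'); save(c,'wrist7.png')"
```

```text
t: 14.15
eef_pos: [0.5246, -0.3636, 0.1395]
tool_rot: [0.001, 0.787, 0.617, 0.0]
contact_force: [0.5, -0.3, -0.1]
gripper_width: 0.748
t 14.15 pos [ 0.5246 -0.3636  0.1395] xang 76.19 tilt [ 9.e-04 -7.e-04 -1.e+00] q [ 0.26  0.63  0.35  1.79 -0.29  0.77  2.09] F [ 0.5 -0.3 -0.1] g 0.748
SHIFT now-axes [-0.0001  0.0004 -0.0005] target-axes [-0.0001  0.0004 -0.0005] TURN [0.0011 0.0004 0.0016]
```

View pics/wrist7.png

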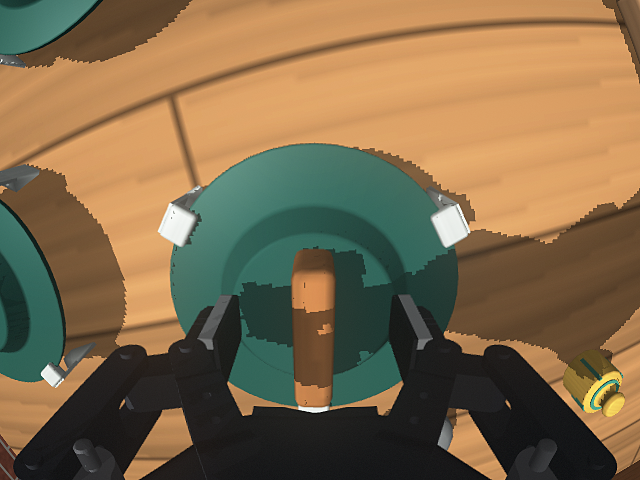

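The bar (u 293–334) is centred between the pads, so I'll close on it.

```bash
python3 -m creep '[[[0,0,0,0,0,0,0.03],[0,0,0,0,0,0,0.005],[0,0,0,0,0,0,0.005],[0,0,0,0,0,0,0.005],[0,0,0,0,0,0,0.005],[0,0,0,0,0,0,0.005],[0,0,0,0,0,0,0.005]]]' 100; python3 -c "
from h import *
plan(.525,-.3638,.140,76.1)"; python3 -m creep '[[[0,0,0,0,0,-0.02,0.005],[0,0,0,0,0,-0.03,0.005],[0,0,0,0,0,-0.03,0.005],[0,0,0,0,0,-0.03,0.005],[0,0,0,0,0,-0.02,0.005],[0,0,0,0,0,0,0.005]]]' 100; python3 -c "
from h import *
plan(.42,.05,.27,76.1)
c=grab('wrist'); save(c,'wrist8.png')
c=grab('side'); save(c,'side8.png')"
```

```text
t: 14.78
eef_pos: [0.5249, -0.3643, 0.1419]
tool_rot: [0.002, 0.787, 0.617, 0.001]
contact_force: [0.7, -0.9, -0.4]
gripper_width: 0.164
t 14.78 pos [ 0.5249 -0.3643  0.1419] xang 76.17 tilt [ 0.0033 -0.002  -1.    ] q [ 0.26  0.62  0.35  1.79 -0.29  0.77  2.09] F [ 0.7 -0.9 -0.4] g 0.164
SHIFT now-axes [0.0006 0.     0.0019] target-axes [0.0006 0.     0.0019] TURN [0.0037 0.0011 0.0013]
t: 15.28
eef_pos: [0.5223, -0.3624, 0.2726]
tool_rot: [-0.003, 0.787, 0.617, -0.002]
contact_force: [0.9, -0.7, -2.9]
gripper_width: 0.165
t 15.28 pos [ 0.5223 -0.3624  0.2726] xang 76.17 tilt [-0.0063  0.0029 -1.    ] q [ 0.2   0.47  0.42  1.7  -0.22  1.02  2.03] F [ 0.9 -0.7 -2.9] g 0.165
SHIFT now-axes [ 0.376  -0.1979  0.0044] target-axes [ 0.3758 -0.1984  0.0026] TURN [-0.0068 -0.0013  0.0012]
```

View pics/wrist8.png

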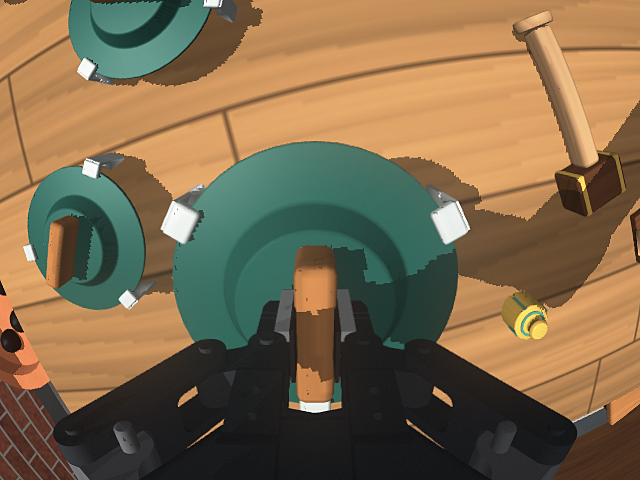

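View pics/side8.png

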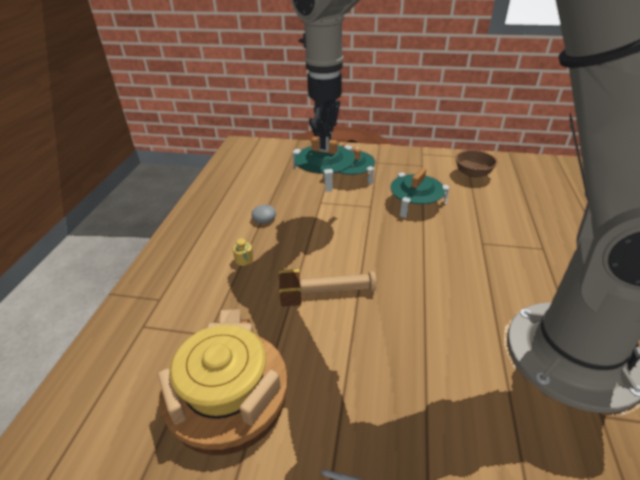

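Guard lifted level, and the mallet lies flat at (325,285) in the side view. Turning to the gap angle and travelling.

```bash
python3 -m creep '[[[-0.006,-0.001,0.065,0,0,-0.008,0.005],[0,0,0.065,0,0,-0.008,0.005],[0,0,0,0,0,0,0.005]]]' 100 >/dev/null; python3 -c "
from h import *
plan(.603,.1875,.288,68.7)"
```

```text
t 15.63 pos [ 0.519  -0.3593  0.2783] xang 68.47 tilt [-0.014   0.008  -0.9999] q [ 0.18  0.46  0.45  1.71 -0.23  1.04  1.9 ] F [-0.2 -0.5 -1.7] g 0.164
SHIFT now-axes [ 0.5395 -0.1226 -0.0065] target-axes [ 0.5399 -0.1203 -0.0097] TURN [-0.016  -0.0024 -0.004 ]
```

```bash
python3 -m creep '[[[-0.008,-0.001,0,0.015,-0.003,-0.004,0.005],[-0.008,-0.001,0,0.03,-0.0067,-0.002,0.005],[0,0,0,0.033,-0.0074,-0.002,0.005],[0,0,0,0.033,-0.0074,0,0.005],[0,0,0,0.033,-0.0074,0,0.005],[0,0,0,0.033,-0.0074,0,0.005],[0,0,0,0.033,-0.0074,0,0.005],[0,0,0,0.033,-0.0074,0,0.005],[0,0,0,0.03,-0.0067,0,0.005],[0,0,0,0.015,-0.003,0,0.005],[0,0,0,0,0,0,0.005]]]' 100 >/dev/null; python3 -c "
from h import *
plan(.603,.1875,.288,68.7)"
```

```text
t 16.55 pos [ 0.5544 -0.0532  0.2615] xang 69.52 tilt [-0.0343  0.0014 -0.9994] q [-0.31  0.36  0.37  1.88 -0.16  0.96  1.35] F [-0.6  0.5 -3.3] g 0.164
SHIFT now-axes [ 0.2422 -0.0396 -0.0278] target-axes [ 0.2419 -0.0422 -0.0265] TURN [-0.0325  0.0109  0.0142]
```

```bash
python3 -m creep '[[[-0.016,0.005,0.007,0.01,-0.003,-0.02,0.005],[-0.016,0.005,0.007,0.03,-0.005,-0.012,0.005],[0,0,0,0.033,-0.0055,0,0.005],[0,0,0,0.033,-0.0055,0,0.005],[0,0,0,0.033,-0.0055,0,0.005],[0,0,0,0.03,-0.005,0,0.005],[0,0,0,0.02,-0.003,0,0.005],[0,0,0,0,0,0,0.005]]]' 100 >/dev/null; python3 -c "
from h import *
plan(.603,.1875,.288,68.7)"
```

```text
t 17.22 pos [0.5885 0.1355 0.2788] xang 68.99 tilt [-0.0199 -0.0085 -0.9998] q [-0.57  0.4   0.32  1.76 -0.14  1.02  1.  ] F [-0.   0.9 -3. ] g 0.164
SHIFT now-axes [ 0.0536 -0.0052 -0.0099] target-axes [ 0.0538 -0.0053 -0.0092] TURN [-0.0155  0.0151  0.0049]
```

```bash
python3 -m creep '[[[-0.015,0.015,0.005,0.01,-0.001,-0.01,0.005],[0,0,0,0.025,-0.003,0,0.005],[0,0,0,0.016,-0.001,0,0.005],[0,0,0,0.002,0,0,0.005],[0,0,0,0,0,0,0.005]]]' 100 >/dev/null; python3 -c "
from h import *
plan(.603,.1875,.288,68.7)
c=grab('side'); save(c,'side9.png',(100,220,340,400),3)
c=grab('top'); save(c,'top9.png',(100,120,300,270),4)
"
```

```text
t 17.63 pos [0.6031 0.1838 0.2848] xang 68.58 tilt [-0.0044 -0.0043 -1.    ] q [-0.62  0.43  0.31  1.7  -0.15  1.04  0.93] F [ 0.9 -0.4 -4.2] g 0.166
SHIFT now-axes [ 0.0034 -0.0014 -0.0032] target-axes [ 0.0034 -0.0014 -0.0032] TURN [-0.0026  0.0056 -0.0021]
```

View pics/side9.png

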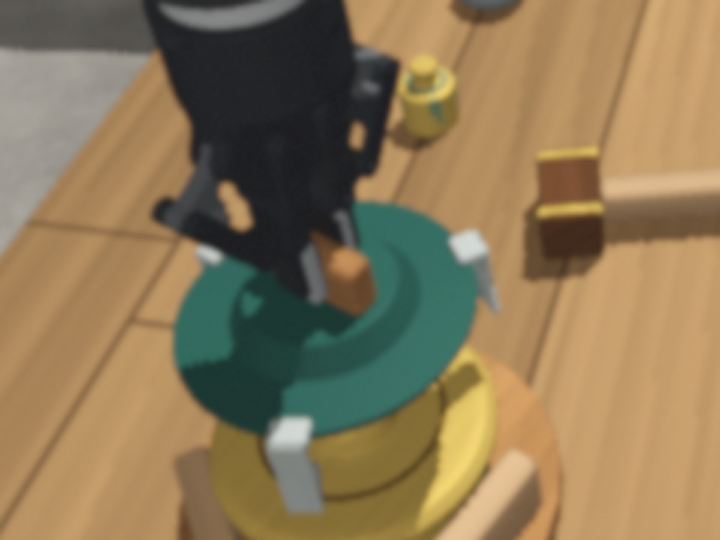

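View pics/top9.png

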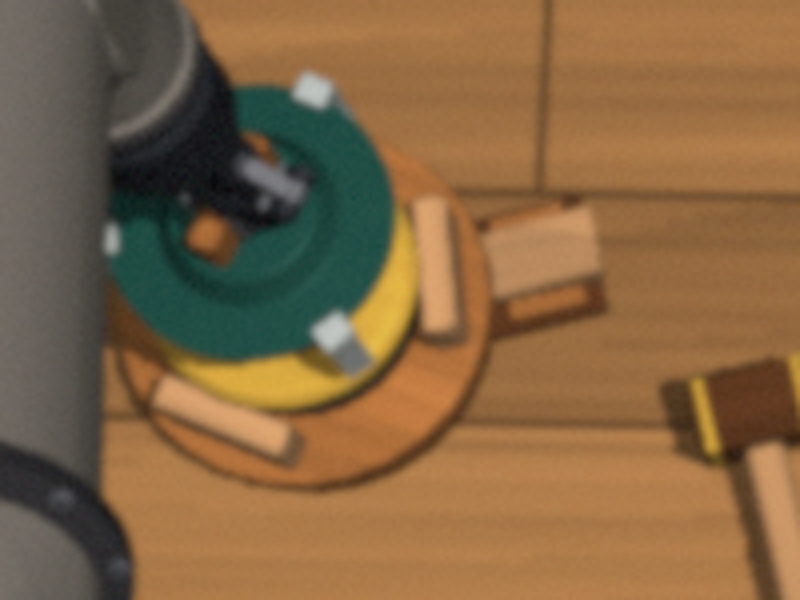

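The clips line up with the gaps. Checking the guard's centre from the three clip tops at (315,90), (333,330) and (108,240) in the top crop.

```bash
python3 -c "
from h import *
t=load('top');s=load('side')
def T(p,o,k=4): return (p[0]/k+o[0]-.375,p[1]/k+o[1]-.375)
P=np.array([onz(t,*T(p,(100,120)),.186) for p in [(313,90),(333,332),(108,240)]]);c=P.mean(0);print(P.round(4),c.round(4))
for p in P: d=p-c;print(np.linalg.norm(d),np.degrees(np.arctan2(d[1],d[0])))
S=[(470,247),(290,432),(209,256)]
for a,b in zip([(333,332),(108,240),(313,90)],S): print(tri(t,T(a,(100,120)),s,T(b,(100,220),3)))
hsv=cv2.cvtColor(t['color'],cv2.COLOR_RGB2HSV)
print(hsv[120+320//4,100+240//4])
m=cv2.inRange(hsv,(70,80,25),(95,255,160)); m[:, :127]=0; m[:,205:]=0
pts=np.argwhere(m)[:,::-1]; h=cv2.convexHull(pts.astype(np.int32)); 
hp=h[:,0,:]; hp=hp[hp[:,0]>132]; 
W=np.array([onz(t,*p,.186)[:2] for p in hp]); A=np.c_[2*W,np.ones(len(W))]; sol=np.linalg.lstsq(A,(W**2).sum(1),rcond=None)[0]; print('plate circle',sol[:2],np.sqrt(sol[2]+sol[0]**2+sol[1]**2))
"
```

```text
[[0.677  0.1559 0.186 ]
 [0.5486 0.137  0.186 ]
 [0.5949 0.2543 0.186 ]] [0.6068 0.1824 0.186 ]
0.07504545923411936 -20.71503591375522
0.07384135380124204 -142.09915662371714
0.07288814824119313 99.4182999206758
(array([0.54708606, 0.13594661, 0.19024424]), np.float64(0.0005610335307638821))
(array([0.59503449, 0.25387853, 0.18773081]), np.float64(0.0013329966875125954))
(array([0.6793032 , 0.15692512, 0.18334048]), np.float64(0.0024075438497279974))
[ 85 156  77]
plate circle [0.60600304 0.18348634] 0.0709119951108035
```

```bash
python3 -m creep '[[[-0.002,0.003,0,0.004,-0.002,0.012,0.005],[0,0,0,0,0,0.012,0.005],[0,0,0,0,0,0,0.005]]]' 100 >/dev/null; python3 -c "
from h import *
plan(.6015,.188,.25,68.7)
c=grab('side'); save(c,'side10.png',(100,220,340,400),3)
c=grab('top'); save(c,'top10.png',(100,120,300,270),4)
"
```

```text
t 17.98 pos [0.6029 0.1824 0.2609] xang 68.21 tilt [ 0.     -0.0037 -1.    ] q [-0.62  0.46  0.3   1.73 -0.15  0.98  0.93] F [-0.1  0.2 -3.8] g 0.163
SHIFT now-axes [ 0.0048 -0.0034  0.0108] target-axes [ 0.0047 -0.0033  0.0109] TURN [ 0.0014  0.0035 -0.0085]
```

View pics/side10.png

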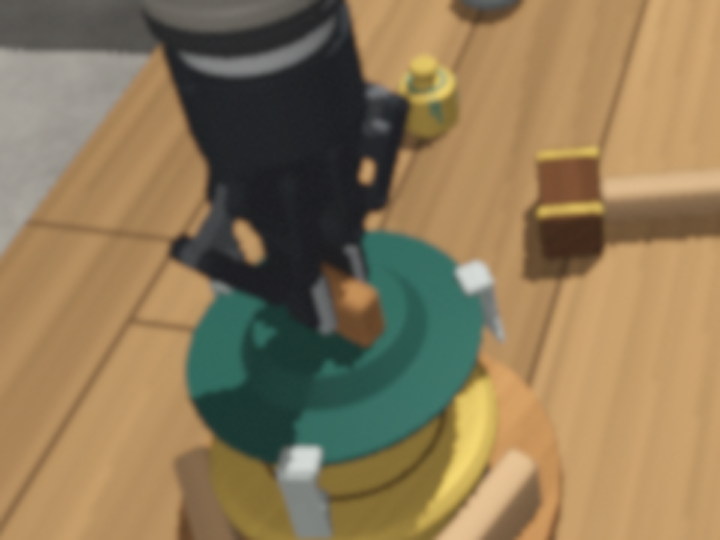

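View pics/top10.png

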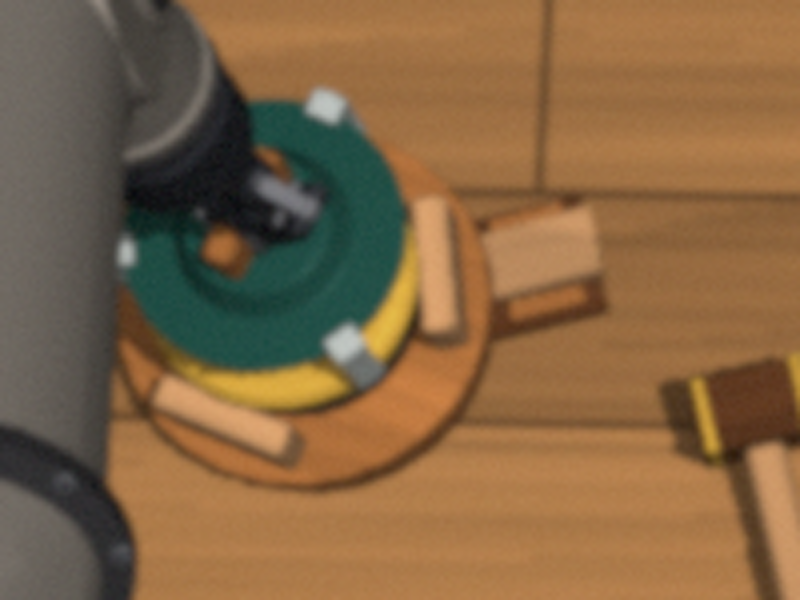

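```bash
python3 -m creep '[[[0,0.003,-0.008,0.005,-0.0035,0,0.005],[0,0,0,0.001,0,0.005,0.005],[0,0,0,0,0,0,0.005]]]' 100 >/dev/null; python3 -c "
from h import *
plan(.6015,.188,.25,68.7)
t=grab('top');save(t,'top11.png',(100,120,300,270),4)
s=grab('side'); save(s,'side11.png',(100,220,340,400),3)
hsv=cv2.cvtColor(t['color'],cv2.COLOR_RGB2HSV)
m=cv2.inRange(hsv,(70,80,25),(95,255,160)); m[:, :127]=0; m[:,210:]=0;m[:130]=0
pts=np.argwhere(m)[:,::-1]; h=cv2.convexHull(pts.astype(np.int32)); 
hp=h[:,0,:]; hp=hp[hp[:,0]>140]; z=get_obs()['eef_pos'][2]-.141+.043
W=np.array([onz(t,*p,z)[:2] for p in hp]); A=np.c_[2*W,np.ones(len(W))]; sol=np.linalg.lstsq(A,(W**2).sum(1),rcond=None)[0]; print('plate circle',sol[:2],np.sqrt(sol[2]+sol[0]**2+sol[1]**2))
hsv=cv2.cvtColor(s['color'],cv2.COLOR_RGB2HSV)
m=cv2.inRange(hsv,(70,80,25),(95,255,190)); m[:260]=0;m[:,280:]=0
pts=np.argwhere(m)[:,::-1]; h=cv2.convexHull(pts.astype(np.int32))[:,0,:]; W=np.array([onz(s,*p,z)[:2] for p in h]); W=W[W[:,1]>.17];A=np.c_[2*W,np.ones(len(W))]; sol=np.linalg.lstsq(A,(W**2).sum(1),rcond=None)[0]; print('plate circle side',sol[:2],np.sqrt(sol[2]+sol[0]**2+sol[1]**2))
"
```

```text
t 18.33 pos [0.6033 0.1891 0.2587] xang 68.62 tilt [ 5.1e-03  9.0e-04 -1.0e+00] q [-0.62  0.46  0.3   1.73 -0.16  0.97  0.93] F [-1.7 -0.2 -2.8] g 0.163
SHIFT now-axes [-0.0017 -0.0013  0.0087] target-axes [-0.0017 -0.0013  0.0087] TURN [ 0.0044 -0.0026 -0.0015]
plate circle [0.60694676 0.18929593] 0.07082510425993427
plate circle side [0.60681881 0.18889993] 0.07187168842253153
```

View pics/side11.png

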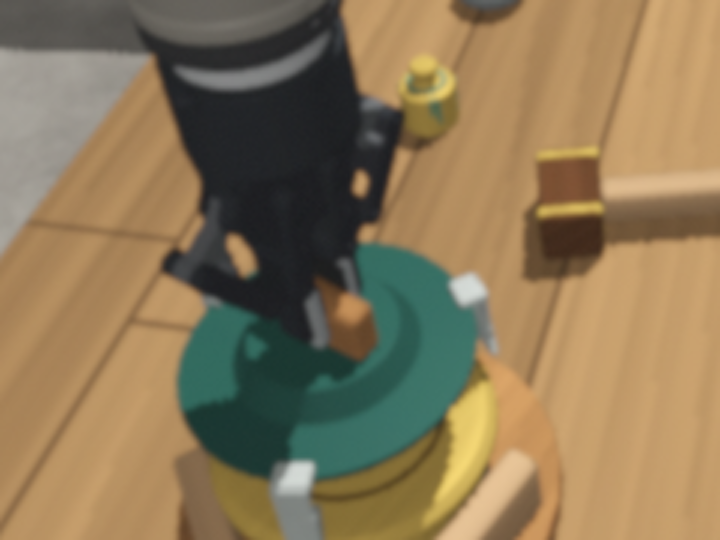

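View pics/top11.png

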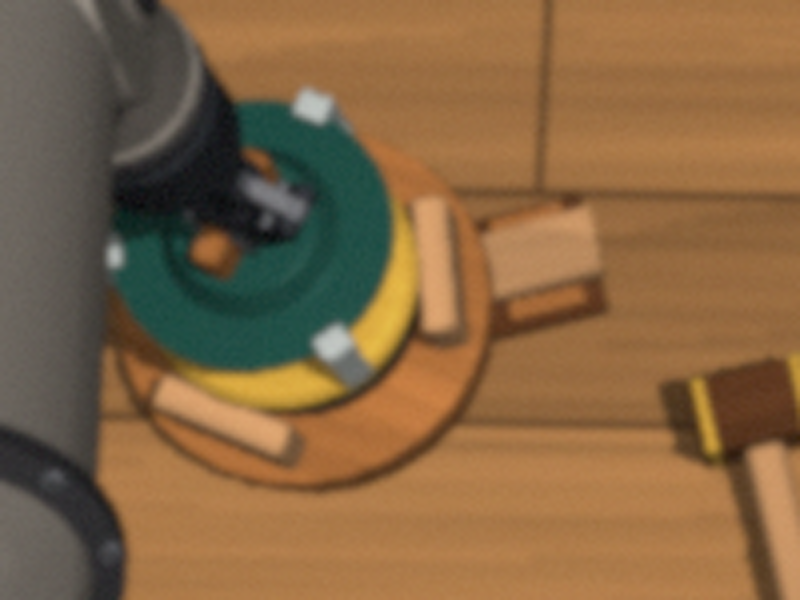

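```bash
python3 -c "
from h import *
for n,lim in (('top',(125,215,140,235)),('side',(165,275,315,420))):
    c=load(n); im=cv2.imread('pics/'+n+'0.png'); hsv=cv2.cvtColor(im,cv2.COLOR_BGR2HSV)
    m=cv2.inRange(hsv,(20,150,60) if n=='top' else (22,130,90),(40,255,255)); M=np.zeros_like(m);M[lim[2]:lim[3],lim[0]:lim[1]]=m[lim[2]:lim[3],lim[0]:lim[1]]
    M=cv2.morphologyEx(M,cv2.MORPH_OPEN,np.ones((3,3)))
    h=max(cv2.findContours(M,0,1)[0],key=cv2.contourArea); h=cv2.convexHull(h)[:,0,:]
    for z in (.098,.102):
        W=np.array([onz(c,*p,z)[:2] for p in h]); 
        if n=='side': W=W[W[:,1]<.2]
        A=np.c_[2*W,np.ones(len(W))]; sol=np.linalg.lstsq(A,(W**2).sum(1),rcond=None)[0]; r=np.sqrt(sol[2]+sol[0]**2+sol[1]**2); print(n,z,sol[:2],r, np.abs(np.hypot(*(W-sol[:2]).T)-r).max())
"
```

```text
top 0.098 [0.60364548 0.18858778] 0.07432792994896875 0.0025017814025704854
top 0.102 [0.60243903 0.18750607] 0.07409214489927424 0.002493845184613791
side 0.098 [0.60530824 0.18795754] 0.07375792541785468 0.0008422149813179791
side 0.102 [0.60374874 0.19027971] 0.0730359260129266 0.0008068500757704017
```

```bash
python3 -m creep '[[[0.004,-0.002,-0.001,-0.002,-0.003,0.001,0.005],[0,0,0,0,0,0.008,0.005],[0,0,0,0,0,0,0.005]]]' 100; python3 -c "
from h import *
plan(.600,.188,.24,68.7)"
```

```text
t: 18.68
eef_pos: [0.6001, 0.1886, 0.2505]
tool_rot: [0.0, 0.826, 0.564, 0.001]
contact_force: [-0.8, 0.7, -4.2]
gripper_width: 0.164
t 18.68 pos [0.6001 0.1886 0.2505] xang 68.69 tilt [ 0.0024  0.0014 -1.    ] q [-0.62  0.46  0.29  1.74 -0.16  0.96  0.93] F [-0.8  0.7 -4.2] g 0.164
SHIFT now-axes [-0.0006  0.0001  0.0105] target-axes [-0.0006  0.0001  0.0105] TURN [ 0.0017 -0.0022 -0.0001]
```

```bash
for i in 1 2 3 4 5; do python3 -m creep '[[[0,0,0,0,0,0.006,0.005]]]' 100|grep -E 'pos|force|rot'; done; python3 -c "
from h import *
plan(.600,.188,.22,68.7)
c=grab('side'); save(c,'side12.png',(100,220,340,400),3)"
```

```text
eef_pos: [0.6008, 0.1886, 0.2452]
tool_rot: [0.0, 0.826, 0.564, 0.002]
contact_force: [0.9, -0.6, -1.6]
eef_pos: [0.6006, 0.1886, 0.2385]
tool_rot: [0.0, 0.826, 0.564, 0.002]
contact_force: [-0.0, 0.4, -2.6]
eef_pos: [0.6007, 0.1886, 0.2319]
tool_rot: [0.0, 0.826, 0.564, 0.002]
contact_force: [0.4, 0.8, -1.7]
eef_pos: [0.6008, 0.189, 0.2253]
tool_rot: [0.0, 0.826, 0.564, 0.003]
contact_force: [0.1, 0.7, 5.1]
eef_pos: [0.6016, 0.1893, 0.2197]
tool_rot: [0.0, 0.826, 0.564, 0.004]
contact_force: [-0.9, 0.2, 2.2]
t 19.1 pos [0.6016 0.1893 0.2197] xang 68.69 tilt [ 0.0061  0.0036 -1.    ] q [-0.61  0.5   0.28  1.76 -0.17  0.9   0.95] F [-0.9  0.2  2.2] g 0.167
SHIFT now-axes [-0.0018 -0.001  -0.0003] target-axes [-0.0018 -0.001  -0.0003] TURN [ 0.0044 -0.0056 -0.0001]
```

View pics/side12.png

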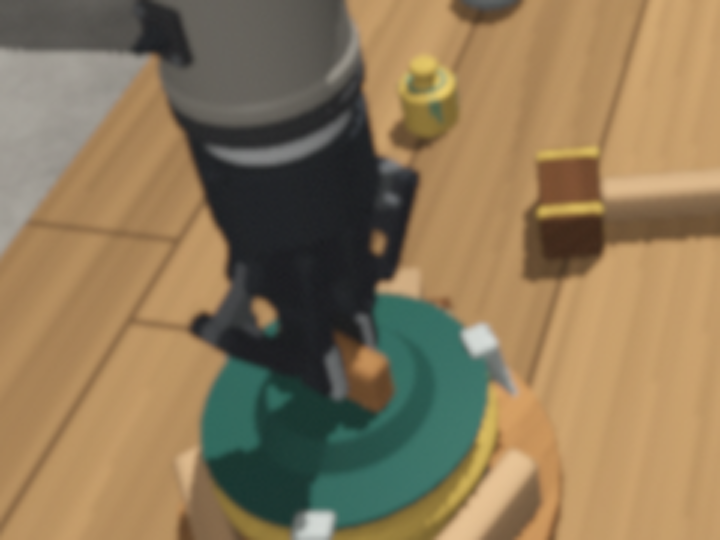

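Arms are straddling the rim with the spring force just beginning. Pressing on.

```bash
python3 -m creep '[[[0.004,-0.005,0,-0.0005,-0.0005,0.004,0.005]]]' 120|grep -E 'pos|force|rot';  for i in 1 2 3 4 ; do python3 -m creep '[[[0.001,-0.001,0,0,0,0.004,0.005]]]' 120|grep -E 'pos|force|rot'; done
```

```text
eef_pos: [0.6007, 0.1892, 0.2142]
tool_rot: [-0.0, 0.826, 0.564, -0.0]
contact_force: [0.6, 0.2, 1.8]
eef_pos: [0.6002, 0.1894, 0.2098]
tool_rot: [-0.001, 0.825, 0.564, -0.001]
contact_force: [-11.8, -2.7, 30.0]
eef_pos: [0.6005, 0.1894, 0.2097]
tool_rot: [-0.001, 0.826, 0.564, -0.002]
contact_force: [-24.2, -6.4, 65.7]
eef_pos: [0.6009, 0.1894, 0.2098]
tool_rot: [-0.002, 0.826, 0.564, -0.002]
contact_force: [-13.5, -3.0, 31.5]
eef_pos: [0.6013, 0.1893, 0.2098]
tool_rot: [-0.003, 0.826, 0.564, -0.002]
contact_force: [-12.0, -2.5, 27.8]
```

Firm stop at TCP z 0.2098, against about 0.209 expected when home. Relaxing and checking before release.

```bash
python3 -m creep '[[[0,0,0,0,0,-0.001,0.005],[0,0,0,0,0,0,0.005]]]' 120|grep -E 'pos|force|rot'; python3 -c "
from h import *
c=grab('side'); save(c,'side13.png',(140,290,300,410),5)
c=grab('top'); save(c,'top13.png',(110,130,270,250),5)
c=grab('wrist'); save(c,'wrist13.png')"
```

```text
eef_pos: [0.601, 0.1893, 0.2118]
tool_rot: [-0.003, 0.826, 0.564, -0.002]
contact_force: [1.3, 1.9, -7.8]
```

View pics/side13.png

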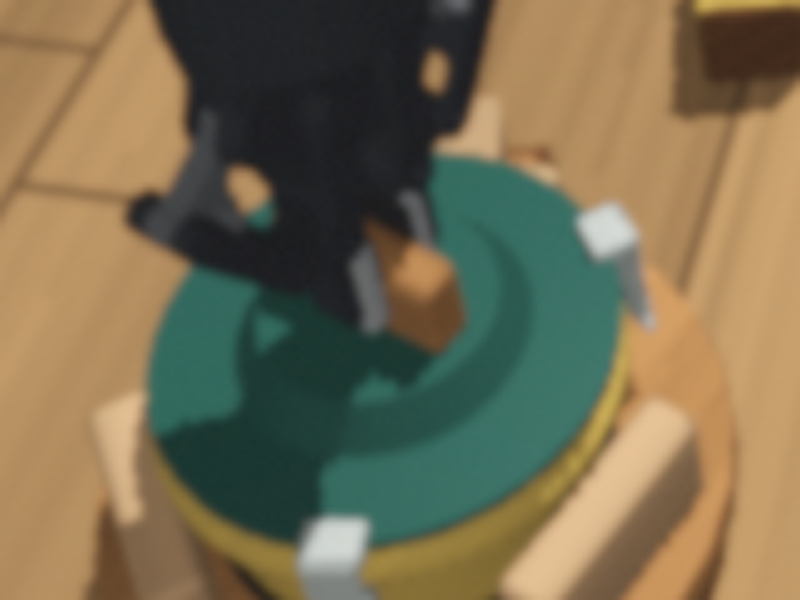

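View pics/top13.png

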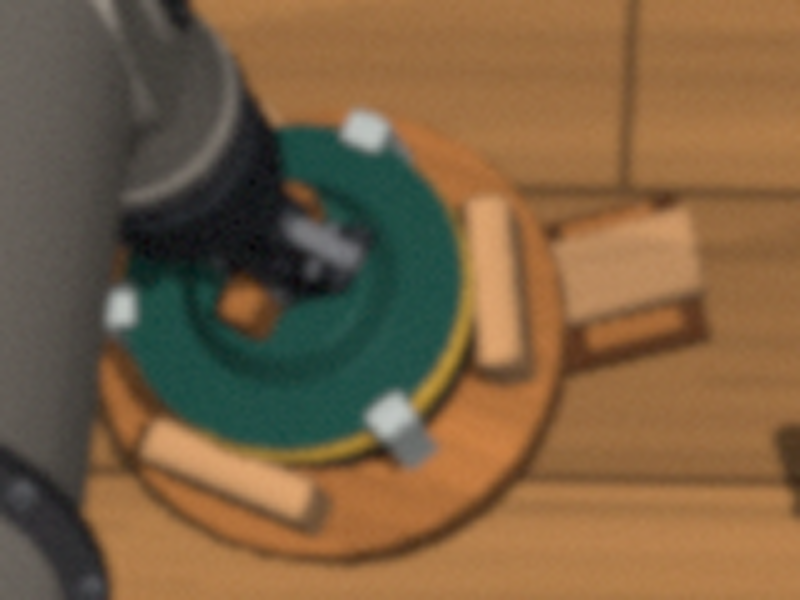

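View pics/wrist13.png

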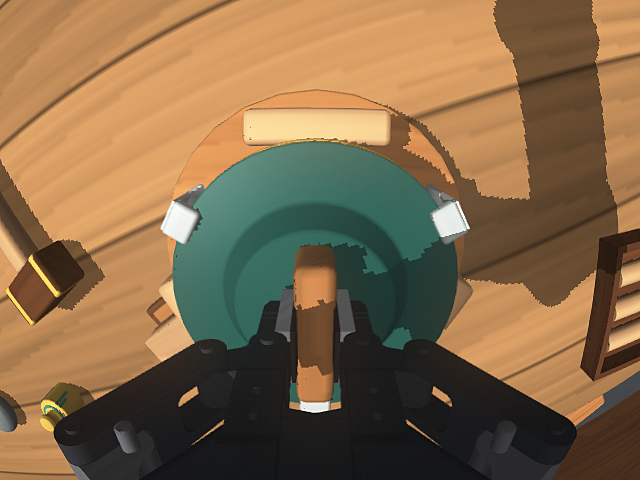

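Guard level, the clips symmetric in the gaps, and a slight upward pull is resisted (-7.8 N against -3.5 N of its own weight). One more gentle press home, then release.

```bash
for i in 1 2; do python3 -m creep '[[[0.001,0.002,0,0,0,0.0015,0.005]]]' 120|grep -E 'pos|force|rot';done; python3 -m creep '[[[0,0,0,0,0,-0.0005,0.005]]]'|grep -E 'pos|force|rot'
```

```text
eef_pos: [0.6012, 0.1893, 0.2099]
tool_rot: [-0.004, 0.825, 0.564, -0.002]
contact_force: [-8.4, -2.2, 32.2]
eef_pos: [0.6016, 0.1892, 0.2098]
tool_rot: [-0.004, 0.825, 0.564, -0.001]
contact_force: [-9.6, -1.0, 23.3]
eef_pos: [0.6021, 0.1888, 0.211]
tool_rot: [-0.004, 0.826, 0.564, -0.001]
contact_force: [-0.4, -0.3, -3.4]
```

```bash
python3 -m creep '[[[0,0,0,0,0,0,0.02],[0,0,0,0,0,0,0.035],[0,0,0,0,0,0,0.055],[0,0,0,0,0,0,0.06],[0,0,0,0,0,0,0.06]]]'|grep -E 'pos|force|wid';python3 -m creep '[[[0,0,0,0,0,-0.01,0.06],[0,0,0,0,0,-0.03,0.06],[0,0,0,0,0,-0.035,0.06],[0,0,0,0,0,-0.035,0.06],[0,0,0,-0.03,0,-0.01,0.06],[0,0,0,-0.03,0,0,0.06],[0,0,0,-0.035,0,0,0.06],[0,0,0,-0.035,0,0,0.06],[0,0,0,-0.035,0,0,0.06],[0,0,0,-0.035,0,0,0.06],[0,0,0,0,0,0,0.06]]]'; python3 -c "
from h import *
c=grab('side'); save(c,'side14.png'); save(c,'side14c.png',(140,290,300,410),5)
c=grab('top'); save(c,'top14.png',(110,130,270,250),5)
c=grab('wrist'); save(c,'wrist14.png')"
```

```text
eef_pos: [0.6032, 0.1883, 0.2108]
contact_force: [-0.2, -0.2, -0.5]
gripper_width: 0.703
t: 21.47
eef_pos: [0.5292, -0.0038, 0.3426]
tool_rot: [-0.003, 0.824, 0.566, 0.003]
contact_force: [-0.4, -0.4, -0.2]
gripper_width: 0.706
```

View pics/side14.png

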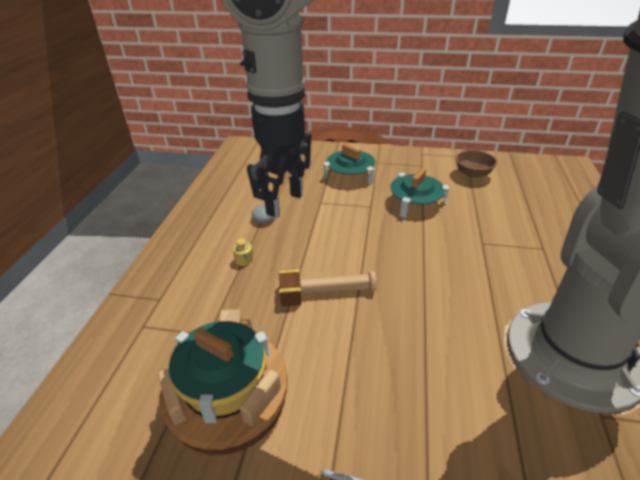

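View pics/side14c.png

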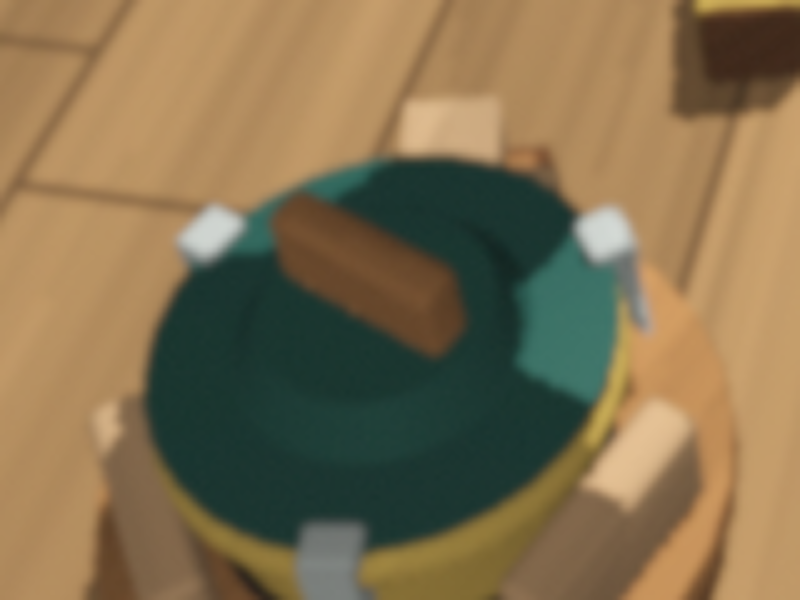

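View pics/top14.png

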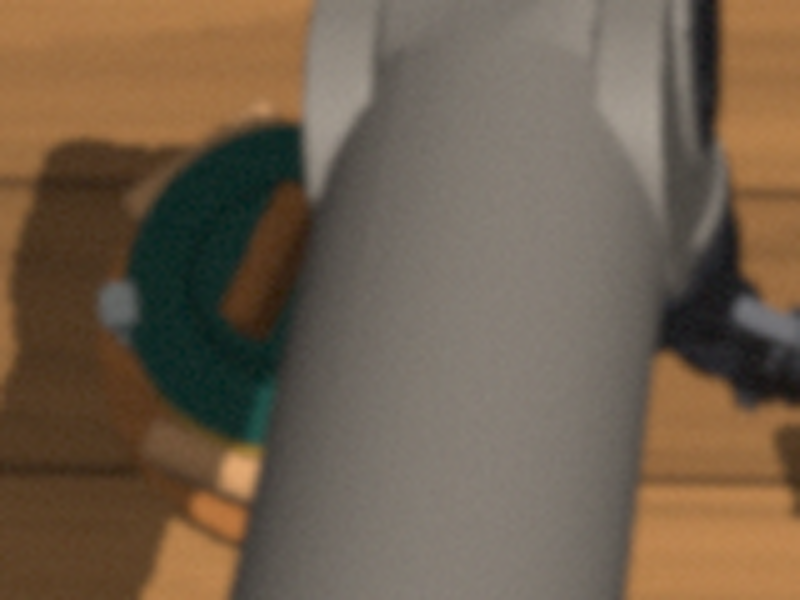

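View pics/wrist14.png

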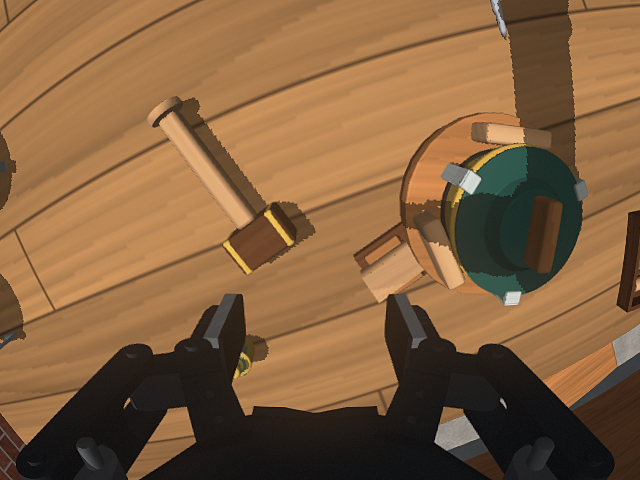

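Guard sits on the gong with all three clips in the gaps, and the mallet lies flat. I'll check the level with depth.

```bash
python3 -c "
from h import *
s=load('side');W=cloud(s)
for n,u,v in [('bar top',211,340),('plate L',176,365),('plate near',215,396),('plate near L',190,388),('plate R',256,366),('plate far',235,325),('cap',214,372),('mallet head',290,278),('mallet handle',335,285),('clipR',261,337),('clipL',182,337),('clip near',207,397)]: print(n,W[v,u].round(4))
w=load('wrist');Rm=cv2.Rodrigues(w['rvec'].reshape(3,1))[0]
for n,u,v in [('bar',545,225),('plate',470,220),('plate2',510,165),('plate3',500,280),('plate4',565,200)]:
    o,d=ray(w,u,v,True);print(n,(o+d*w['range_z'][v,u]/(Rm@d)[2]).round(4))
"
```

```text
bar top [0.6031 0.1937 0.1601]
plate L [0.6606 0.2142 0.1137]
plate near [0.5825 0.2545 0.1138]
plate near L [0.6226 0.2491 0.1155]
plate R [0.5379 0.1972 0.1152]
plate far [0.5957 0.1247 0.1141]
cap [0.5929 0.2245 0.1265]
mallet head [ 0.5509 -0.0712  0.042 ]
mallet handle [ 0.4567 -0.08    0.027 ]
clipR [0.5449 0.1442 0.117 ]
clipL [0.6718 0.1646 0.1172]
clip near [0.5918 0.2599 0.1174]
bar [0.5923 0.1851 0.156 ]
plate [0.581  0.1334 0.113 ]
plate2 [0.5455 0.1844 0.1143]
plate3 [0.6507 0.151  0.1137]
plate4 [0.5977 0.2398 0.114 ]
```

```bash
python3 -c "
from station import *
print(get_obs()['t'],get_obs()['contact_force']); print(hand_in())"
```

```text
21.6167 [ 0.02403198  1.01546431 -0.01578938]
the job is handed in; nothing more can be done
None
```

The job is handed in at 21.6 s. The turntable is chocked and the guard is clipped on.

**Wedge:** I pushed it in with the mallet head until it jammed. I then gave it three taps that peaked at 25–30 N, above the 6–12 N in your description. It moved about 2.5 mm and then stopped. Its butt measured 169 mm from the axis, which fits a jam just past the 170 mm first-contact point. The mallet never went near the bronze, and the fingers stayed on the mallet handle.

**Mallet:** It lies flat on the table; the last depth check put the top of the head at 42 mm. Setting it down gave a brief 37 N touch on the table.

**Guard:** I took the leftmost of the three, turned its arms to the gaps and pressed it straight down.
- **Seating:** It came to a hard stop at the expected height, with a brief wrist force of about 66 N after it was already home. Before release, a slight upward pull was resisted.
- **After release:** The plate top is level at 113–115 mm all round. The bar top reads 156–160 mm (160 expected) and the three clip tops are all at about 117 mm. I could not see the hooks under the rim directly.

**Disagreements:**
- The guard's centre sat about 3.5 mm off the bar position I had measured. I corrected for this before pressing.
- Triangulating the bar's far end between two wrist views gave a wrong height, so I used the depth readings, which agreed with the stated size.

The robot was touching nothing at hand-in. The weight and stone looked unmoved in the last pictures. The punch was only partly in view and I did not measure it again, but the arm never went near it.

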